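Reload the tacking jig and hold its clamp lever closed

TASK

Swap the two boxes: put the finished box (the one with a round boss on top that stands in the tacking jig) in the tray bay where the plain-topped box stands now, and the plain-topped box in the jig, standing upright on the bed between the fence and the clamp nose, with the safety catch left on until both are in place. Then flip the safety catch right over, clear of the lever, and pull the lever all the way towards the fence so that the nose clamps the box. Finish while still holding the lever there, so that the next boss can be tacked on; leave the other finished box, the spray can, the hammer and the brush alone.

Things in the scene. Friction and masses are not known exactly. Their poses are not given: they have to be found in the camera images.
- jig: Tacking jig bolted to the bench, fixed. Origin: centre of the underside of its bed, an aluminium plate 270 (x) x 150 (y) x 12 mm. x points from the fence to the lever clamp (away from the robot, turned up to 13 degrees), z up. Two grey cheek plates (y = 16 to 24 and -16 to -24, x = 0 to 95 mm, up to z = 78 mm) carry the plunger and, between them, the lever.
- jig_seat (a point): Middle of the jig's seat for a box, on the bed surface; same axes as the jig. The fence's upright inner face (100 wide, 62 mm high) is 36 mm from here towards -x; the open clamp nose (22 mm steel disc facing -x, its centre 38 mm above the bed) is 36 mm towards +x. Low side strips, 8 mm high and 55 mm long in x, have inner faces 31 mm to either side in y.
- lever_pivot (a point): Lever's pivot, between the cheeks; it turns about the jig's y axis through this point.
- lever (a joint): Clamp lever, rad: 0 = open at rest, leaning 0.55 rad away from the fence; grows as its knob is pulled towards the fence; 0.85 = fully closed stop, leaning 0.30 rad towards the fence. A spring pulls it open when let go: about 3 N at the knob to start, 12 N fully closed on a box; the sprung nose then has moved 28 mm, pushed the box against the fence and presses with about 25 N.
- lever_knob (a point): Centre of the black ball knob (34 mm diameter) on top of the lever, 150 mm from the pivot; below it the steel shaft is 12 mm thick.
- catch_hinge (a point): Middle of the catch's hinge on the jig's -y cheek; the catch turns about the jig's x axis through this point.
- catch (a joint): Safety catch, rad: 0 = on, a steel bar lying across both cheeks just in front of the lever, which it blocks; grows as its handle is lifted up and over towards the jig's -y side; 1.57 = upright; 2.4 = its stop, right over and clear of the lever. A stiff hinge: it stays where it is left and takes 1 to 2 N at the handle to move.
- catch_handle (a point): Centre of the catch's T-handle, a steel rod 10 mm thick, 44 mm long, parallel to the jig's x, 81 mm from the hinge axis. With the catch on it lies in the open beside the +y cheek, at x = 43, y = 50, z = 100 mm in the jig's frame.
- nose: The clamp's sprung nose, a 22 mm steel disc on the plunger that moves along the jig's x as the lever is pulled. Origin: on the plunger axis, 38 mm behind the nose's face.
- tray: Low grey sheet-steel tray with two bays side by side, fixed to the bench: 120 (x) x 250 (y) mm, rim and divider 16 mm high, walls and floor 5 mm. x points away from the robot, turned up to 9 degrees. Origin: centre of its underside; bay centres at y = -62.5 and +62.5 mm, x = 0, floor at z = 5 mm.
- box_plain_mid (a point): Centre (half-way up) of the plain-topped capped steel box section, 50 x 50 x 70 mm tall, 0.45 kg; its top is flat with only a small dark centre hole. z up; faces along x and y. Starts in either bay of the tray.
- box_done_mid (a point): Centre of the steel body (35 mm above its underside) of the finished box that starts in the jig: 50 x 50 x 70 mm tall like the plain one, plus a round boss 26 mm wide and 12 mm high on its top, 0.45 kg.
- box_plain: The plain-topped box. Origin: centre of its underside.
- box_done: The finished box that starts in the jig. Origin: centre of its underside.
- box_other: Another finished box (boss on top, same size) in the other bay of the tray: stays where it is. Origin: centre of its underside.
- spray_can: Bare spray can, 64 mm wide, 150 mm tall, standing on the bench beyond the gap between jig and tray; leave alone. Origin: centre of its underside.
- hammer: Hammer lying on the bench beyond the work, 220 mm long; leave alone.
- brush: Brush lying on the bench beyond the work, 200 mm long; leave alone.
There are look-alikes about, which are no part of the job. What is shaped like the box_plain but blue or pink is not meant.

How it is judged:
By the outcome, as a careful person would: the job done as asked, in the order asked, and still so for the second after the job is handed in, while the arm keeps its last pose, push and grip.
It also fails if it takes over 72 s, if anything falls off the work surface, if the arm or the gripper's body presses on something with over 40 N, if the wrist force passes 120 N, or if a joint passes its speed limit or range.

ROBOT

A 6-joint arm with a two-finger parallel gripper is mounted at the origin on the work surface. World frame = base frame: x ahead of the robot, y to its left, z up, the work surface at z = 0. Lengths are in m, angles in rad, forces in N, time in s.
With the tool pointing down it reaches from about 0.35 to 0.85 m from the base axis. Payload 8.1 kg.
Tool frame: the origin (TCP) lies midway between the tips of the shut fingers; the grasp point (between the pads) lies 19 mm behind it (robot.grip_depth is the distance from the TCP to the grasp point, in m); z points along the fingers, y is the direction in which the jaws open and shut (so a half turn about z gives the same grasp; the last joint's range is limited). The gripper opens to 85 mm and grips with 20 to 120 N. Pads are 22 mm wide; open, the fingers measure 114 mm over their backs; the gripper's body (76 mm by 85 mm) begins 54 mm behind the grasp point. The pads swing forward as they close: fully open they stand 13 mm farther back than shut.
Start: joints at [-1.227, 0.13, 1.488, -0, 1.523, -0.085], TCP at [0.249, -0.546, 0.211] pointing down, gripper open.
Joint ranges: [-2.96, 2.96], [-0.89, 2.26], [0.02, 2.5], [-1.34, 4.48], [0, 2.73], [-2.66, 2.66]. Speed limits (rad/s): [2.39, 2.39, 2.79, 3.14, 3.14, 3.14].

INTERFACE

Orientations are given as a rotation vector (axis times angle).
In Python, from cell import robot gives the robot as it stands.
- The arm moves only by the shell command python3 -m creep 'ROWS'. ROWS is JSON, a list of rows, each an object of numbers: "x", "y", "z": the shift along the tool's x, y, z in mm; "wx", "wy", "wz": the turn, a rotation vector about the tool's x, y, z in rad; "claw": the gripper's target within -1 to 1 (shut at 1, half-way at 0, fully open at -1). A call has 1 to 20 rows; each row is the pose to reach, as a shift and turn from the pose commanded when the call began, along the tool's axes at that moment; what a row does not reach only later rows make up. A row lasts 1/10 s, in which the tool goes at most 50 mm and 8.59 degrees, less where a joint would pass 70% of its speed; a pose out of reach is approached as far as the arm can. A call with a gripper value outside its range is refused whole. The fingers move at their own pace and stop on an object; the grip force is fixed at half the most. Time passes only in rows, so rows that repeat a pose let the fingers close. It gives the time, the measured TCP pose, the force and the opening at its end, in the units of the state.
- robot.sense(): the state, without advancing time (a new reading comes with each control period).
- robot.snapshot(name): name is "scene" or "top"; returns a dict with "img" (480x640x3 uint8, blue, green, red), "depth" (480x640 float32, m along the optical axis (not along the pixel's ray), 0 where there is no reading), "fovy" (degrees; the focal length in pixels is half the picture's height over the tangent of half this angle, whatever the lens; pixels are square), "cx", "cy" (the principal point, pixels), "rvec" (rotation vector, rad) and "tvec" (3), from world to camera coordinates, as OpenCV has them. Camera axes: x right, y down, z forward; pixel columns grow to the right and rows downward; lengths in m; the calibration is good to about 2 mm. A picture is of the moment at which its call begins.
- robot.close_job(): hands the job in, once; it reports no verdict.
The state is a dict: "time_s": time; "qpos": joint angles; "dq": joint speeds; "tau": joint torques, N m; "position": TCP position; "ee_rot": TCP orientation; "ft_force": force on the tool from outside, world axes, zero at the start; "moment": the same for the moment, N m; "opening": finger opening in m.
Only numpy, scipy, OpenCV 4.12 (cv2) and the standard library are available. Lean on these libraries where they do the work, as an engineer would, in place of code of your own. Each camera call takes 0.05 s, during which the arm holds its last target.

## Working session

There is one attempt and no reset: what is moved stays moved. The work goes in short steps, Python scripts to look and compute and a shell command to move; the robot and the scene stay as the last step left them, time stands still between calls to the robot, and variables do not carry over. Pictures are saved under pics/ and viewed, and the job is handed in when it is done.

```bash
ls; mkdir -p pics; python3 - <<'E'
from cell import robot
import cv2
print(robot.sense())
for n in("scene","top"):
    s=robot.snapshot(n); cv2.imwrite(f"pics/{n}0.png",s["img"])
    import numpy as np
    np.savez(f"{n}0.npz",**s)
    R=cv2.Rodrigues(np.array(s["rvec"]))[0]; print(n,s["fovy"],s["cx"],s["cy"],-R.T@np.array(s["tvec"]).ravel(),R)
E
```

```text
pics
{'time_s': 0.0, 'qpos': array([-1.22740135e+00,  1.31166214e-01,  1.48929816e+00,  2.61767580e-05,
        1.52303789e+00, -8.53759792e-02]), 'dq': array([-0.0005202 ,  0.0007532 ,  0.00077735, -0.00043054, -0.00134907,
        0.00110603]), 'tau': array([-3.48107806e-04, -5.69407475e+01, -5.00550413e+01,  1.12700735e-05,
        1.52208062e-02,  6.27197323e-06]), 'position': array([ 0.24928844, -0.54509033,  0.20973112]), 'ee_rot': array([-3.06781991e+00, -6.67958897e-01,  3.44967229e-04]), 'ft_force': array([-0.1446418 , -0.21815931, -0.76426552]), 'moment': array([-0.01712113,  0.01119681,  0.01962174]), 'opening': 0.08555995871644785}
scene 48.458696081553285 320.1073611712883 235.0800592294106 [0.8943169  0.54936988 0.77950303] [[-0.84656819  0.53204691 -0.01576037]
 [ 0.39653705  0.61064613 -0.68547041]
 [-0.3550784  -0.58654701 -0.7279299 ]]
top 53.235417098518106 324.28469024560303 238.69408788511996 [0.45752214 0.02042399 0.91240255] [[ 0.02041265 -0.99970593 -0.01309131]
 [-0.98860251 -0.01822898 -0.14944154]
 [ 0.14915895  0.0159926  -0.9886839 ]]
```

View pics/scene0.png

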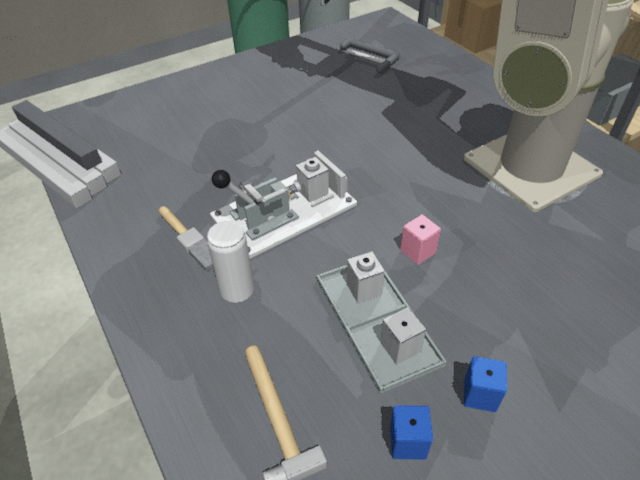

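View pics/top0.png

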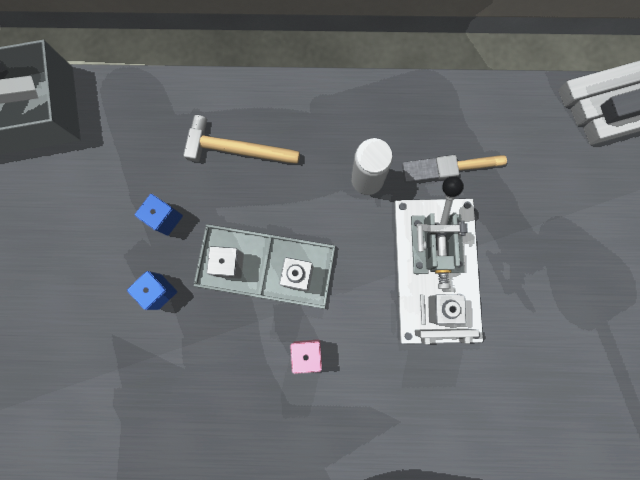

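Candidates in the top view: a plain grey box at (222,262), which is box_plain; blue look-alikes at (157,213) and (150,290); a pink one at (306,357); a bossed box in the tray at (296,273), which is box_other; and a bossed box in the jig at (452,309), which is box_done. I'll check close crops.

```bash
python3 - <<'E'
import cv2
a=cv2.imread("pics/top0.png")
cv2.imwrite("pics/c1.png",cv2.resize(a[170:350,385:495],None,fx=3.3,fy=3.3,interpolation=2))
cv2.imwrite("pics/c2.png",cv2.resize(a[220:315,185:345],None,fx=5,fy=5,interpolation=2))
a=cv2.imread("pics/scene0.png")
cv2.imwrite("pics/c3.png",cv2.resize(a[140:260,200:365],None,fx=4.8,fy=4.8,interpolation=2))
E
```

```text
(no output)
```

View pics/c1.png

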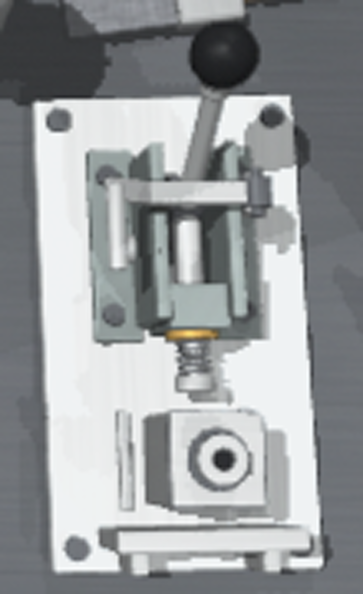

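View pics/c2.png

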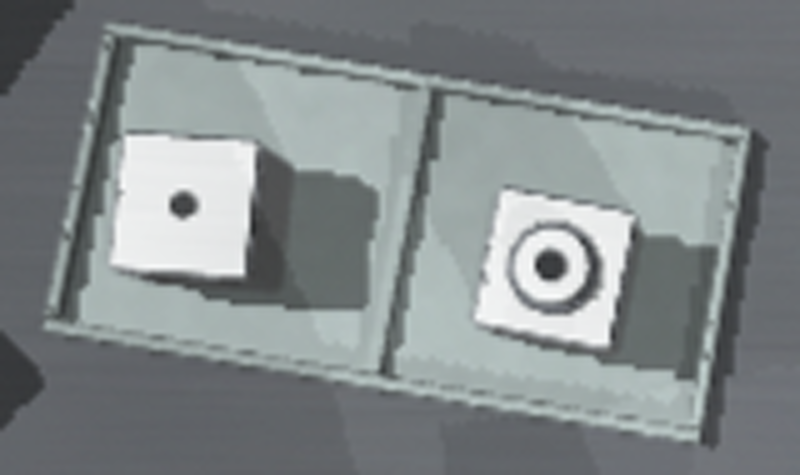

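View pics/c3.png

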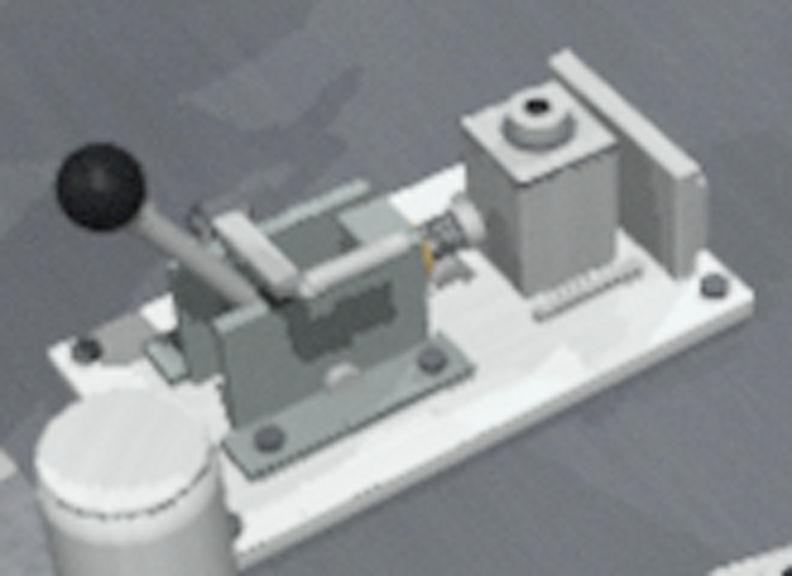

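The crops confirm it: the plain box is in the left (+y) bay with only a centre hole, and the bossed box is in the jig with the catch across the cheeks. Next I'll measure.

```bash
cat > h.py <<'E'
import numpy as np, cv2
def cam(s):
    f=240/np.tan(np.radians(float(s["fovy"]))/2); R=cv2.Rodrigues(np.array(s["rvec"],float))[0]
    return f,float(s["cx"]),float(s["cy"]),R,np.array(s["tvec"],float).ravel()
def rays(s,uv):
    f,cx,cy,R,t=cam(s); uv=np.atleast_2d(np.array(uv,float))
    d=np.c_[(uv[:,0]-cx)/f,(uv[:,1]-cy)/f,np.ones(len(uv))]
    return -R.T@t, d@R
def plane(s,uv,z):
    o,d=rays(s,uv); return o+d*((z-o[2])/d[:,2])[:,None]
def cloud(s):
    v,u=np.mgrid[:480,:640]; o,d=rays(s,np.c_[u.ravel(),v.ravel()])
    D=np.array(s["depth"]).ravel(); P=o+d*D[:,None]; P[D==0]=np.nan
    return P.reshape(480,640,3)
def proj(s,P):
    f,cx,cy,R,t=cam(s); q=np.atleast_2d(P)@R.T+t; return np.c_[f*q[:,0]/q[:,2]+cx,f*q[:,1]/q[:,2]+cy]
def toprect(s,roi,zlo,zhi,z):
    "component of cloud with height between zlo..zhi in pixel roi -> rect of outline rays cast on plane z"
    P=cloud(s); u0,v0,u1,v1=roi
    m=np.zeros((480,640),np.uint8); m[v0:v1,u0:u1]=((P[...,2]>zlo)&(P[...,2]<zhi))[v0:v1,u0:u1]
    c=max(cv2.findContours(m,0,cv2.CHAIN_APPROX_NONE)[0],key=cv2.contourArea)
    W=plane(s,c[:,0,:],z)
    (x,y),(w,h),a=cv2.minAreaRect((W[:,:2]*1000).astype(np.float32))
    zz=np.nanmedian(P[...,2][m>0])
    return x,y,w,h,a,zz*1000
E
python3 - <<'E'
import numpy as np
from h import *
s=dict(np.load("top0.npz")); s2=dict(np.load("scene0.npz"))
np.set_printoptions(precision=1,suppress=True)
P=cloud(s)
print("bench z",np.nanmedian(P[380:420,200:280,2])*1000)
print("plain",np.array(toprect(s,(190,235,250,290),.06,.09,.075)))
print("other",np.array(toprect(s,(270,245,325,300),.06,.082,.075)))
print("done",np.array(toprect(s,(430,285,475,328),.073,.09,.082)))
print("pink",np.array(toprect(s,(285,335,328,380),.055,.09,.07)))
# jig bed
print("bed",np.array(toprect(s,(385,190,495,355),.006,.3,.012)))
print("tray",np.array(toprect(s,(185,215,345,315),.0085,.03,.016)))
print("knob",np.array(toprect(s,(435,170,470,205),.1,.3,.14)))
hsv=s["img"]
m=np.zeros((480,640),np.uint8); m[165:205,430:470]=(hsv.max(2)<60)[165:205,430:470]
c=max(cv2.findContours(m,0,1)[0],key=cv2.contourArea);print("knob px",cv2.minEnclosingCircle(c), np.nanmax(P[170:200,440:465,2]))
m=np.zeros((480,640),np.uint8); m[165:195,205:236]=(s2["img"].max(2)<50)[165:195,205:236]
c=max(cv2.findContours(m,0,1)[0],key=cv2.contourArea);print("knob px2",cv2.minEnclosingCircle(c))
E
```

```text
bench z 0.5933162270705394
plain [541.3 212.4  52.9  50.9  86.9  75.3]
other [521.9  82.9  50.7  50.5  79.8  75.5]
done [ 466.2 -183.5   49.1   52.     1.1   81.9]
pink [379.3  61.8  50.7  50.4   5.5  70.1]
bed [ 547.9 -178.5  287.7  150.3    2.2   14.2]
tray [540.2 146.5 249.8 119.8  81.5  15.6]
knob [ 659.4 -177.4   47.5   34.9    1.   160. ]
knob px ((452.69354248046875, 185.30645751953125), 11.242055892944336) 0.168750710238724
knob px2 ((220.5, 178.5), 8.860122680664062)
```

```bash
python3 - <<'E'
import numpy as np
from h import *
from scipy.optimize import least_squares
s=dict(np.load("top0.npz")); s2=dict(np.load("scene0.npz"))
np.set_printoptions(precision=1,suppress=True)
P=cloud(s)
m=(P[...,2]>.006)&(P[...,2]<.2)&(s["img"].min(2)>0)
def edge(rows,cols,axis,side):
    pts=[]
    if axis=='row':
        for v in rows:
            u=np.where(m[v,cols[0]:cols[1]])[0]+cols[0]
            if len(u): pts.append(((u[0]-.5) if side<0 else (u[-1]+.5),v))
    else:
        for u in cols:
            v=np.where(m[rows[0]:rows[1],u])[0]+rows[0]
            if len(v): pts.append((u,(v[0]-.5) if side<0 else (v[-1]+.5)))
    return plane(s,pts,.012)*1000
L=edge(range(210,335),(385,495),'row',-1); Rr=edge(range(230,320),(385,495),'row',1)
F=edge((190,230),range(402,432),'col',-1); 
for n,E in (("L",L),("R",Rr),("F",F)):
    a=cv2.fitLine(E[:,:2].astype(np.float32),cv2.DIST_HUBER,0,.01,.01).ravel(); print(n,a,np.degrees(np.arctan2(a[1],a[0])))
print("fence",np.array(toprect(s,(405,322,490,350),.066,.08,.074)))
# knob triangulation
o1,d1=rays(s,(452.7,185.8)); o2,d2=rays(s2,(221,179.)); d1=d1[0];d2=d2[0]
A=np.c_[d1,-d2]; k=np.linalg.lstsq(A,o2-o1,rcond=None)[0]; print("knob",(o1+d1*k[0])*1000,(o2+d2*k[1])*1000)
# catch handle: z>95
for z in (.09,.1,.11): print(np.array(toprect(s,(410,215,430,265),z-.02,.2,.105)))
E
```

```text
L [   1.     0.   533.4 -104. ] 2.2319455
R [   1.     0.   531.3 -254.4] 2.2483504
F [   0.    -1.   672.8 -141.5] -89.007195
fence [ 423.7 -183.1   11.8   99.5    1.2   73.8]
knob [ 663.9 -175.2  149.3] [ 663.1 -174.6  149. ]
[ 584.6 -134.4   20.4   46.9   89.5  108.5]
[ 584.6 -134.4   20.4   46.9   89.5  108.7]
[ 584.6 -134.4   20.4   46.9   89.5  108.7]
```

```bash
cat >> h.py <<'E'
JY=np.radians(2.0); JO=np.array([.539,-.179,0])
Rj=np.array([[np.cos(JY),-np.sin(JY),0],[np.sin(JY),np.cos(JY),0],[0,0,1]])
def tojig(P): return (np.asarray(P)-JO)@Rj
def fromjig(p): return np.asarray(p)@Rj.T+JO
E
python3 - <<'E'
import numpy as np
from h import *
s=dict(np.load("top0.npz"))
np.set_printoptions(precision=0,suppress=True,linewidth=250)
J=tojig(cloud(s))*1000
print("z");print(J[215:262:2,412:470:2,2])
print("x at col 418",J[215:262:2,418,0]);print("y at row 228",J[228,412:470:2,1])
E
```

```text
z
[[ 12.  11.  19.  21.  22.  22.  19.  16.  62.  77.  80.  77.  11.  13.  13.  93. 100.  98.  96.  60.  72.  79.  80.  18.  19.  13.  11.  13.   8.]
 [ 19.  21.  17.  24.  21.  22.  20.  44.  64.  78.  79.  79.  13.  12.  11.  90.  94.  94.  93.  59.  72.  77.  79.  22.  20.  15.  13.   7.  15.]
 [ 18.  18.  18.  18.  20.  21.  21.  41.  59.  76.  77.  75.  12.  10.  13.  87.  87.  91.  43.  61.  71.  77.  79.  26.  19.  11.  11.  12.  10.]
 [ 21.  17.  24.  26.  18.  21.  24.  42.  57.  77.  76.  78.  13.  13.  13.  82.  85.  84.  46.  57.  73.  75.  78.  23.  86.  89.  88.  11.  13.]
 [ 20.  23.  27.  nan  22.  22.  23.  42.  58.  77.  76.  79.  58.  57.  75.  79.  82.  79.  41.  56.  71.  79.  78.  82.  92.  93.  91.  90.  12.]
 [ 20.  22.  25. 111. 107. 106. 100. 100.  96.  92.  92.  93.  93.  93.  90.  89.  92.  89.  92.  90.  92.  89.  89.  92.  91.  91.  94.  91.  11.]
 [ 18.  18.  19. 111. 111. 112. 103.  97.  95.  93.  91.  91.  93.  90.  90.  92.  91.  91.  94.  92.  92.  91.  nan  90.  91.  92.  94.  94.  13.]
 [ 22.  18.  19. 110. 112. 110. 103. 100.  98.  95.  95.  93. 
[... 2049 characters left out ...]
6.  45.  62.  77.  78.  81.  71.  77.  71.  73.  69.  72.  72.  70.  70.  78.  77.  19.  21.  10.  13.  10.]
 [ 10.  24.  20.  22.  20.  21.  19.  25.  43.  61.  77.  76.  80.  72.  70.  71.  75.  69.  75.  72.  71.  69.  75.  80.  20.  23.  11.  14.  11.]
 [ 10.  21.  20.  22.  21.  19.  20.  23.  41.  59.  76.  79.  78.  71.  73.  70.  73.  71.  70.  70.  72.  72.  78.  77.  26.  20.  12.  10.  13.]]
x at col 418 [103.  98.  96.  90.  nan  68.  64.  61.  58.  54.  51.  47.  44.  41.  37.  34.  30.  27.  24.  31.  27.  23.  19.  15.]
y at row 228 [ 46.  42.  39.  52.  48.  45.  40.  36.  32.  28.  25.  21.  17.  13.  10.   7.   3.  -0.  -4.  -7. -10. -14. -17. -21. -24. -28. -31. -34. -61.]
```

```bash
cat >> h.py <<'E'
from scipy.spatial.transform import Rotation as Ro
def plan(pts,yaw=None):
    "pts: world mm; yaw deg: direction of the jaws' line minus 90 (0 = jaws along world y)"
    from cell import robot
    st=robot.sense(); p=st["position"]*1000; R=Ro.from_rotvec(st["ee_rot"])
    w=np.zeros(3)
    if yaw is not None:
        best=None
        for k in (0,180):
            a=np.radians(yaw+k); T=np.c_[[np.cos(a),np.sin(a),0],[np.sin(a),-np.cos(a),0],[0,0,-1]]
            v=(R.inv()*Ro.from_matrix(T)).as_rotvec()
            if best is None or np.linalg.norm(v)<np.linalg.norm(best): best=v
        w=best
    print("t",st["time_s"],"pos",p.round(1),"F",st["ft_force"].round(1),"open",round(st["opening"]*1000,1),"q6",st["qpos"][5].round(2),"turn",w.round(3))
    for q in pts: print(q,"->",R.inv().apply(np.array(q,float)-p).round(1))
E
python3 - <<'E'
from h import *
plan([(466,-183,180),(466,-183,110),(466,-183,36)],1.5)
E
```

```text
t 0.1 pos [ 249.3 -545.1  209.8] F [ 0.1  0.4 -0.5] open 85.4 q6 -0.09 turn [-0.002  0.     0.403]
(466, -183, 180) -> [ 347.6 -239.2   30.3]
(466, -183, 110) -> [ 347.6 -239.1  100.3]
(466, -183, 36) -> [ 347.6 -239.   174.3]
```

```bash
python3 -m creep '[{"x":347,"y":-239,"z":30,"wz":0.403,"claw":-1},{"x":347,"y":-239,"z":30,"wz":0.403,"claw":-1},{"x":347,"y":-239,"z":30,"wz":0.403,"claw":-1},{"x":347,"y":-239,"z":30,"wz":0.403,"claw":-1},{"x":347,"y":-239,"z":30,"wz":0.403,"claw":-1},{"x":347,"y":-239,"z":30,"wz":0.403,"claw":-1},{"x":347,"y":-239,"z":30,"wz":0.403,"claw":-1},{"x":347,"y":-239,"z":30,"wz":0.403,"claw":-1},{"x":347,"y":-239,"z":30,"wz":0.403,"claw":-1},{"x":347,"y":-239,"z":30,"wz":0.403,"claw":-1},{"x":347,"y":-239,"z":30,"wz":0.403,"claw":-1},{"x":347,"y":-239,"z":30,"wz":0.403,"claw":-1}]'; python3 - <<'E'
from h import *
plan([(466,-183,180),(466,-183,36)],1.5)
E
```

```text
t 0.1 pos [ 249.3 -545.1  209.8] F [ 0.1  0.4 -0.5] open 85.4 q6 -0.09 turn [-0.002  0.     0.403]
(466, -183, 180) -> [ 347.6 -239.2   30.3]
(466, -183, 36) -> [ 347.6 -239.   174.3]invalid input
```

```bash
python3 -m creep --help; python3 -m creep '[{"x":0,"y":0,"z":0,"wx":0,"wy":0,"wz":0,"claw":-1}]'
```

```text
time_s: 0.2
position: [0.2494, -0.5453, 0.2101]
ee_rot: [-3.069, -0.668, 0.0]
ft_force: [0.3, -0.4, 0.5]
opening: 0.0855invalid input: not JSON, or not a number
```

```bash
python3 -m creep '[{"x":347,"y":-239,"z":30,"wx":0,"wy":0,"wz":0.403,"claw":-1},{"x":347,"y":-239,"z":30,"wx":0,"wy":0,"wz":0.403,"claw":-1},{"x":347,"y":-239,"z":30,"wx":0,"wy":0,"wz":0.403,"claw":-1},{"x":347,"y":-239,"z":30,"wx":0,"wy":0,"wz":0.403,"claw":-1},{"x":347,"y":-239,"z":30,"wx":0,"wy":0,"wz":0.403,"claw":-1},{"x":347,"y":-239,"z":30,"wx":0,"wy":0,"wz":0.403,"claw":-1},{"x":347,"y":-239,"z":30,"wx":0,"wy":0,"wz":0.403,"claw":-1},{"x":347,"y":-239,"z":30,"wx":0,"wy":0,"wz":0.403,"claw":-1},{"x":347,"y":-239,"z":30,"wx":0,"wy":0,"wz":0.403,"claw":-1},{"x":347,"y":-239,"z":30,"wx":0,"wy":0,"wz":0.403,"claw":-1},{"x":347,"y":-239,"z":30,"wx":0,"wy":0,"wz":0.403,"claw":-1},{"x":347,"y":-239,"z":30,"wx":0,"wy":0,"wz":0.403,"claw":-1}]'; python3 - <<'E'
from h import *
plan([(466,-183,180),(466,-183,36)],1.5)
E
```

```text
time_s: 1.4
position: [0.4653, -0.1849, 0.1808]
ee_rot: [3.141, 0.039, -0.0]
ft_force: [-1.1, -0.6, 0.3]
opening: 0.0853
t 1.4 pos [ 465.3 -184.9  180.8] F [-1.1 -0.6  0.3] open 85.3 q6 1.07 turn [ 0.     0.    -0.001]
(466, -183, 180) -> [ 0.8 -1.9  0.8]
(466, -183, 36) -> [  0.8  -1.9 144.8]
```

```bash
python3 -m creep '[{"x":1,"y":-2,"z":40,"wx":0,"wy":0,"wz":0,"claw":-1},{"x":1,"y":-2,"z":80,"wx":0,"wy":0,"wz":0,"claw":-1},{"x":1,"y":-2,"z":115,"wx":0,"wy":0,"wz":0,"claw":-1},{"x":1,"y":-2,"z":135,"wx":0,"wy":0,"wz":0,"claw":-1},{"x":1,"y":-2,"z":145,"wx":0,"wy":0,"wz":0,"claw":-1},{"x":1,"y":-2,"z":145,"wx":0,"wy":0,"wz":0,"claw":-1},{"x":1,"y":-2,"z":145,"wx":0,"wy":0,"wz":0,"claw":1},{"x":1,"y":-2,"z":145,"wx":0,"wy":0,"wz":0,"claw":1},{"x":1,"y":-2,"z":145,"wx":0,"wy":0,"wz":0,"claw":1},{"x":1,"y":-2,"z":145,"wx":0,"wy":0,"wz":0,"claw":1},{"x":1,"y":-2,"z":145,"wx":0,"wy":0,"wz":0,"claw":1},{"x":1,"y":-2,"z":145,"wx":0,"wy":0,"wz":0,"claw":1}]'; python3 - <<'E'
from h import *
from cell import robot
plan([(466,-183,180),(455,-40,180),(455,-40,26)],1.5)
for n in("scene","top"):
    s=robot.snapshot(n); cv2.imwrite(f"pics/{n}1.png",s["img"])
E
```

```text
time_s: 2.6
position: [0.4683, -0.1831, 0.038]
ee_rot: [3.139, 0.041, 0.005]
ft_force: [-0.9, -1.4, 6.4]
opening: 0.0488
t 2.6 pos [ 468.3 -183.1   38. ] F [-0.9 -1.4  6.4] open 48.8 q6 1.07 turn [ 0.002 -0.003 -0.   ]
(466, -183, 180) -> [  -1.8    0.2 -142. ]
(455, -40, 180) -> [  -9.1 -143.1 -142.3]
(455, -40, 26) -> [  -9.7 -143.4   11.7]
```

View pics/scene1.png

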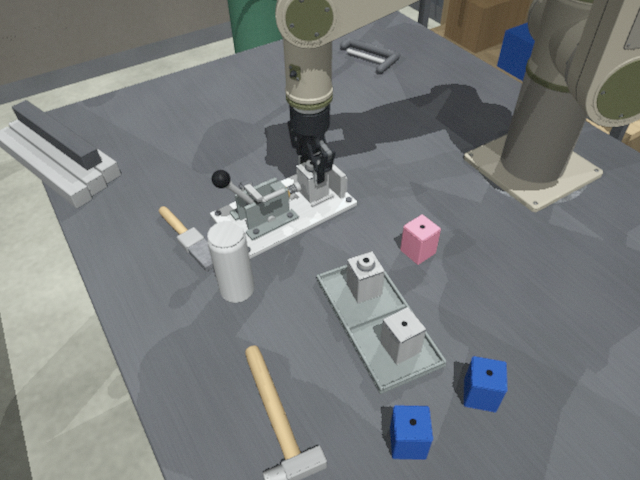

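Gripped (opening about 49 mm). Next: lift it and set it down temporarily on the clear bench between the jig and the tray.

```bash
python3 -m creep '[{"x":0,"y":0,"z":-15,"wx":0,"wy":0,"wz":0,"claw":1},{"x":0,"y":0,"z":-50,"wx":0,"wy":0,"wz":0,"claw":1},{"x":0,"y":0,"z":-95,"wx":0,"wy":0,"wz":0,"claw":1},{"x":0,"y":0,"z":-115,"wx":0,"wy":0,"wz":0,"claw":1},{"x":-5,"y":-40,"z":-115,"wx":0,"wy":0,"wz":0,"claw":1},{"x":-10,"y":-85,"z":-115,"wx":0,"wy":0,"wz":0,"claw":1},{"x":-10,"y":-125,"z":-110,"wx":0,"wy":0,"wz":0,"claw":1},{"x":-10,"y":-143,"z":-75,"wx":0,"wy":0,"wz":0,"claw":1},{"x":-10,"y":-143,"z":-40,"wx":0,"wy":0,"wz":0,"claw":1},{"x":-10,"y":-143,"z":-12,"wx":0,"wy":0,"wz":0,"claw":1},{"x":-10,"y":-143,"z":0,"wx":0,"wy":0,"wz":0,"claw":1},{"x":-10,"y":-143,"z":4,"wx":0,"wy":0,"wz":0,"claw":1},{"x":-10,"y":-143,"z":4,"wx":0,"wy":0,"wz":0,"claw":1}]'; python3 - <<'E'
from h import *
plan([(455,-40,26)],1.5)
E
```

```text
time_s: 4.0
position: [0.4532, -0.0395, 0.0322]
ee_rot: [3.141, 0.04, 0.0]
ft_force: [-0.8, 0.5, -5.6]
opening: 0.048
t 4.0 pos [453.2 -39.5  32.2] F [-0.8  0.5 -5.6] open 48.0 q6 1.35 turn [ 0.    -0.    -0.001]
(455, -40, 26) -> [1.8 0.5 6.2]
```

```bash
python3 -m creep '[{"x":0,"y":0,"z":3,"wx":0,"wy":0,"wz":0,"claw":1},{"x":0,"y":0,"z":6,"wx":0,"wy":0,"wz":0,"claw":1},{"x":0,"y":0,"z":7,"wx":0,"wy":0,"wz":0,"claw":1},{"x":0,"y":0,"z":7,"wx":0,"wy":0,"wz":0,"claw":1}]'; python3 - <<'E'
from h import *
plan([(541,212,180),(541,212,29)],-3)
E
```

```text
time_s: 4.4
position: [0.454, -0.0396, 0.0261]
ee_rot: [3.141, 0.04, 0.003]
ft_force: [-2.4, 0.1, 2.1]
opening: 0.0488
t 4.4 pos [454.  -39.6  26.1] F [-2.4  0.1  2.1] open 48.8 q6 1.35 turn [ 0.    -0.002  0.078]
(541, 212, 180) -> [  93.7 -249.2 -153.9]
(541, 212, 29) -> [  93.5 -249.3   -2.9]
```

```bash
python3 -m creep '[{"x":0,"y":0,"z":7,"wx":0,"wy":0,"wz":0,"claw":-1},{"x":0,"y":0,"z":7,"wx":0,"wy":0,"wz":0,"claw":-1},{"x":0,"y":0,"z":7,"wx":0,"wy":0,"wz":0,"claw":-1},{"x":0,"y":0,"z":-10,"wx":0,"wy":0,"wz":0,"claw":-1},{"x":0,"y":0,"z":-60,"wx":0,"wy":0,"wz":0,"claw":-1},{"x":0,"y":0,"z":-110,"wx":0,"wy":0,"wz":0,"claw":-1},{"x":17,"y":-45,"z":-120,"wx":0,"wy":0,"wz":0.02,"claw":-1},{"x":34,"y":-90,"z":-120,"wx":0,"wy":0,"wz":0.04,"claw":-1},{"x":51,"y":-135,"z":-120,"wx":0,"wy":0,"wz":0.06,"claw":-1},{"x":68,"y":-180,"z":-120,"wx":0,"wy":0,"wz":0.078,"claw":-1},{"x":85,"y":-225,"z":-120,"wx":0,"wy":0,"wz":0.078,"claw":-1},{"x":94,"y":-249,"z":-120,"wx":0,"wy":0,"wz":0.078,"claw":-1},{"x":94,"y":-249,"z":-120,"wx":0,"wy":0,"wz":0.078,"claw":-1}]'; python3 - <<'E'
from h import *
plan([(541,212,180),(541,212,29)],-3)
E
```

```text
time_s: 5.7
position: [0.5409, 0.2154, 0.1446]
ee_rot: [-3.14, 0.076, -0.0]
ft_force: [-1.3, -0.9, -0.4]
opening: 0.085
t 5.7 pos [540.9 215.4 144.6] F [-1.3 -0.9 -0.4] open 85.0 q6 1.91 turn [-0.001 -0.     0.004]
(541, 212, 180) -> [  0.3   3.4 -35.4]
(541, 212, 29) -> [  0.3   3.5 115.6]
```

```bash
python3 -m creep '[{"x":0,"y":3,"z":40,"wx":0,"wy":0,"wz":0,"claw":-1},{"x":0,"y":3,"z":80,"wx":0,"wy":0,"wz":0,"claw":-1},{"x":0,"y":3,"z":105,"wx":0,"wy":0,"wz":0,"claw":-1},{"x":0,"y":3,"z":115,"wx":0,"wy":0,"wz":0,"claw":-1},{"x":0,"y":3,"z":115,"wx":0,"wy":0,"wz":0,"claw":-1},{"x":0,"y":3,"z":115,"wx":0,"wy":0,"wz":0,"claw":1},{"x":0,"y":3,"z":115,"wx":0,"wy":0,"wz":0,"claw":1},{"x":0,"y":3,"z":115,"wx":0,"wy":0,"wz":0,"claw":1},{"x":0,"y":3,"z":115,"wx":0,"wy":0,"wz":0,"claw":1},{"x":0,"y":3,"z":115,"wx":0,"wy":0,"wz":0,"claw":1},{"x":0,"y":3,"z":115,"wx":0,"wy":0,"wz":0,"claw":1},{"x":0,"y":3,"z":115,"wx":0,"wy":0,"wz":0,"claw":1}]'; python3 - <<'E'
from h import *
plan([(541,212,150),(466,-183,150),(466,-183,39)],1.8)
E
```

```text
time_s: 6.9
position: [0.5425, 0.21, 0.0325]
ee_rot: [-3.139, 0.082, -0.007]
ft_force: [0.5, 1.7, 6.2]
opening: 0.0487
t 6.9 pos [542.5 210.   32.5] F [0.5 1.7 6.2] open 48.7 q6 1.9 turn [-0.002 -0.005 -0.083]
(541, 212, 150) -> [  -1.1   -2.2 -117.5]
(466, -183, 150) -> [ -55.4  396.2 -118.5]
(466, -183, 39) -> [-55.9 396.4  -7.5]
```

```bash
python3 -m creep '[{"x":0,"y":0,"z":-20,"wx":0,"wy":0,"wz":0,"claw":1},{"x":0,"y":0,"z":-65,"wx":0,"wy":0,"wz":0,"claw":1},{"x":0,"y":0,"z":-105,"wx":0,"wy":0,"wz":0,"claw":1},{"x":-5,"y":36,"z":-118,"wx":0,"wy":0,"wz":0,"claw":1},{"x":-11,"y":80,"z":-118,"wx":0,"wy":0,"wz":-0.02,"claw":1},{"x":-17,"y":124,"z":-118,"wx":0,"wy":0,"wz":-0.04,"claw":1},{"x":-24,"y":168,"z":-118,"wx":0,"wy":0,"wz":-0.06,"claw":1},{"x":-30,"y":212,"z":-118,"wx":0,"wy":0,"wz":-0.083,"claw":1},{"x":-36,"y":256,"z":-118,"wx":0,"wy":0,"wz":-0.083,"claw":1},{"x":-42,"y":300,"z":-118,"wx":0,"wy":0,"wz":-0.083,"claw":1},{"x":-48,"y":344,"z":-118,"wx":0,"wy":0,"wz":-0.083,"claw":1},{"x":-54,"y":380,"z":-118,"wx":0,"wy":0,"wz":-0.083,"claw":1},{"x":-56,"y":396,"z":-118,"wx":0,"wy":0,"wz":-0.083,"claw":1},{"x":-56,"y":396,"z":-118,"wx":0,"wy":0,"wz":-0.083,"claw":1},{"x":-56,"y":396,"z":-118,"wx":0,"wy":0,"wz":-0.083,"claw":1}]'; python3 - <<'E'
from h import *
from cell import robot
plan([(467,-183,150),(467,-183,39.5)],2)
for n in("scene","top"):
    s=robot.snapshot(n); cv2.imwrite(f"pics/{n}2.png",s["img"])
E
```

```text
time_s: 8.4
position: [0.4634, -0.1833, 0.1476]
ee_rot: [-3.141, -0.047, 0.001]
ft_force: [0.4, 0.2, -4.8]
opening: 0.0485
t 8.4 pos [ 463.4 -183.3  147.6] F [ 0.4  0.2 -4.8] open 48.5 q6 1.06 turn [-0.001  0.    -0.005]
(467, -183, 150) -> [ 3.6 -0.2 -2.4]
(467, -183, 39.5) -> [  3.6  -0.2 108.1]
```

View pics/scene2.png

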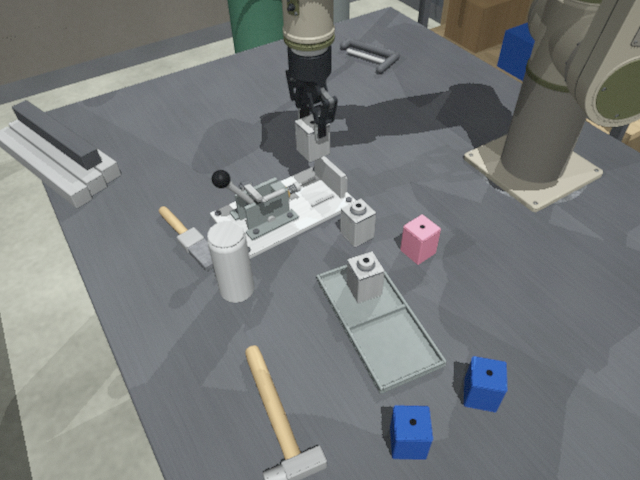

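The plain box hangs upright at (313,140) above the empty seat. The done box stands on the bench at (358,222). Lowering now.

```bash
python3 -m creep '[{"x":4,"y":0,"z":30,"wx":0,"wy":0,"wz":0,"claw":1},{"x":4,"y":0,"z":65,"wx":0,"wy":0,"wz":0,"claw":1},{"x":4,"y":0,"z":90,"wx":0,"wy":0,"wz":0,"claw":1},{"x":4,"y":0,"z":100,"wx":0,"wy":0,"wz":0,"claw":1},{"x":4,"y":0,"z":105,"wx":0,"wy":0,"wz":0,"claw":1},{"x":4,"y":0,"z":107,"wx":0,"wy":0,"wz":0,"claw":1},{"x":4,"y":0,"z":107,"wx":0,"wy":0,"wz":0,"claw":1}]'; python3 - <<'E'
from h import *
plan([(467,-183,39.5)],2)
E
```

```text
time_s: 9.2
position: [0.4688, -0.1837, 0.0421]
ee_rot: [3.14, 0.049, 0.003]
ft_force: [-0.5, 0.5, -5.2]
opening: 0.0488
t 9.2 pos [ 468.8 -183.7   42.1] F [-0.5  0.5 -5.2] open 48.8 q6 1.06 turn [ 0.001 -0.002 -0.004]
(467, -183, 39.5) -> [-1.8 -0.7  2.6]
```

```bash
python3 -m creep '[{"x":-2,"y":0,"z":2,"wx":0,"wy":0,"wz":0,"claw":1},{"x":-2,"y":0,"z":4,"wx":0,"wy":0,"wz":0,"claw":1},{"x":-2,"y":0,"z":4,"wx":0,"wy":0,"wz":0,"claw":1}]'; python3 - <<'E'
from h import *
plan([(455,-40,110),(455,-40,26)],1.5)
E
```

```text
time_s: 9.5
position: [0.4669, -0.1841, 0.0395]
ee_rot: [3.14, 0.048, 0.003]
ft_force: [-6.1, 3.1, 13.0]
opening: 0.0484
t 9.5 pos [ 466.9 -184.1   39.5] F [-6.1  3.1 13. ] open 48.4 q6 1.06 turn [ 0.001 -0.002  0.005]
(455, -40, 110) -> [  -7.3 -144.3  -70.6]
(455, -40, 26) -> [  -7.5 -144.4   13.4]
```

```bash
python3 -m creep '[{"x":-2,"y":0,"z":2,"wx":0,"wy":0,"wz":0,"claw":-1},{"x":-2,"y":0,"z":2,"wx":0,"wy":0,"wz":0,"claw":-1},{"x":-2,"y":0,"z":2,"wx":0,"wy":0,"wz":0,"claw":-1},{"x":-2,"y":0,"z":2,"wx":0,"wy":0,"wz":0,"claw":-1},{"x":-2,"y":0,"z":-30,"wx":0,"wy":0,"wz":0,"claw":-1},{"x":-2,"y":0,"z":-75,"wx":0,"wy":0,"wz":0,"claw":-1},{"x":-2,"y":0,"z":-100,"wx":0,"wy":0,"wz":0,"claw":-1},{"x":-5,"y":-40,"z":-100,"wx":0,"wy":0,"wz":0.005,"claw":-1},{"x":-7,"y":-90,"z":-100,"wx":0,"wy":0,"wz":0.005,"claw":-1},{"x":-7,"y":-130,"z":-100,"wx":0,"wy":0,"wz":0.005,"claw":-1},{"x":-7,"y":-144,"z":-90,"wx":0,"wy":0,"wz":0.005,"claw":-1},{"x":-7,"y":-144,"z":-85,"wx":0,"wy":0,"wz":0.005,"claw":-1}]'; python3 - <<'E'
from h import *
from cell import robot
plan([(454,-40,26)],1.5)
for n in("scene","top"):
    s=robot.snapshot(n); cv2.imwrite(f"pics/{n}3.png",s["img"]); np.savez(n+"3.npz",**s)
    if n=="top": print(np.array(toprect(s,(425,285,480,328),.073,.09,.082)).round(1))
a=cv2.imread("pics/scene3.png")
cv2.imwrite("pics/c4.png",cv2.resize(a[120:260,200:385],None,fx=4.2,fy=4.2,interpolation=2))
E
```

```text
time_s: 10.7
position: [0.454, -0.0381, 0.121]
ee_rot: [-3.141, -0.045, 0.001]
ft_force: [0.1, -0.2, 0.0]
opening: 0.0855
t 10.7 pos [454.  -38.1 121. ] F [ 0.1 -0.2  0. ] open 85.5 q6 1.35 turn [-0.     0.     0.003]
(454, -40, 26) -> [-0.1  1.9 95. ]Traceback (most recent call last):
  File "<stdin>", line 6, in <module>
  File "h.py", line 21, in toprect
    c=max(cv2.findContours(m,0,cv2.CHAIN_APPROX_NONE)[0],key=cv2.contourArea)
ValueError: max() iterable argument is empty
```

View pics/top3.png

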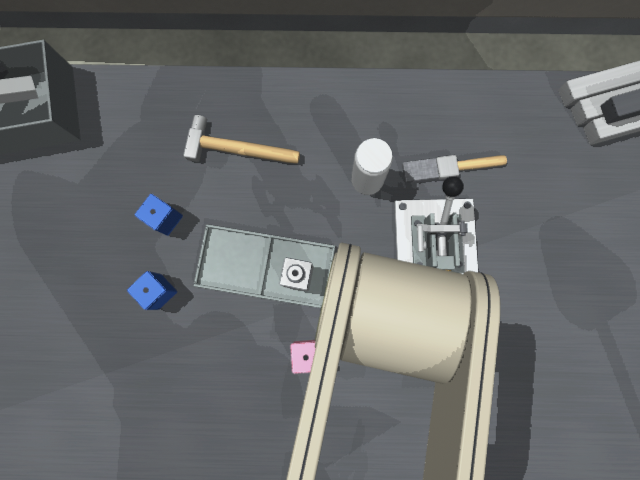

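The arm hides the jig in the top view, so I'll check the placement after moving away. Picking up the done box.

```bash
python3 -m creep '[{"x":0,"y":2,"z":40,"wx":0,"wy":0,"wz":0,"claw":-1},{"x":0,"y":2,"z":75,"wx":0,"wy":0,"wz":0,"claw":-1},{"x":0,"y":2,"z":92,"wx":0,"wy":0,"wz":0,"claw":-1},{"x":0,"y":2,"z":95,"wx":0,"wy":0,"wz":0,"claw":-1},{"x":0,"y":2,"z":95,"wx":0,"wy":0,"wz":0,"claw":1},{"x":0,"y":2,"z":95,"wx":0,"wy":0,"wz":0,"claw":1},{"x":0,"y":2,"z":95,"wx":0,"wy":0,"wz":0,"claw":1},{"x":0,"y":2,"z":95,"wx":0,"wy":0,"wz":0,"claw":1},{"x":0,"y":2,"z":95,"wx":0,"wy":0,"wz":0,"claw":1},{"x":0,"y":2,"z":95,"wx":0,"wy":0,"wz":0,"claw":1}]'; python3 - <<'E'
from h import *
plan([(547,209,150),(547,209,32)],-6)
E
```

```text
time_s: 11.8
position: [0.4564, -0.0422, 0.0289]
ee_rot: [3.14, 0.041, 0.006]
ft_force: [0.7, -0.0, 6.4]
opening: 0.0481
t 11.8 pos [456.4 -42.2  28.9] F [ 0.7 -0.   6.4] open 48.1 q6 1.34 turn [ 0.001 -0.004  0.131]
(547, 209, 150) -> [  97.6 -248.7 -121. ]
(547, 209, 32) -> [  97.1 -248.8   -3. ]
```

```bash
python3 -m creep '[{"x":0,"y":0,"z":-20,"wx":0,"wy":0,"wz":0,"claw":1},{"x":0,"y":0,"z":-65,"wx":0,"wy":0,"wz":0,"claw":1},{"x":0,"y":0,"z":-110,"wx":0,"wy":0,"wz":0,"claw":1},{"x":8,"y":-25,"z":-121,"wx":0,"wy":0,"wz":0.03,"claw":1},{"x":25,"y":-65,"z":-121,"wx":0,"wy":0,"wz":0.06,"claw":1},{"x":42,"y":-108,"z":-121,"wx":0,"wy":0,"wz":0.1,"claw":1},{"x":59,"y":-150,"z":-121,"wx":0,"wy":0,"wz":0.131,"claw":1},{"x":76,"y":-194,"z":-121,"wx":0,"wy":0,"wz":0.131,"claw":1},{"x":92,"y":-235,"z":-121,"wx":0,"wy":0,"wz":0.131,"claw":1},{"x":98,"y":-249,"z":-121,"wx":0,"wy":0,"wz":0.131,"claw":1},{"x":98,"y":-249,"z":-85,"wx":0,"wy":0,"wz":0.131,"claw":1},{"x":98,"y":-249,"z":-50,"wx":0,"wy":0,"wz":0.131,"claw":1},{"x":98,"y":-249,"z":-30,"wx":0,"wy":0,"wz":0.131,"claw":1},{"x":98,"y":-249,"z":-15,"wx":0,"wy":0,"wz":0.131,"claw":1},{"x":98,"y":-249,"z":-15,"wx":0,"wy":0,"wz":0.131,"claw":1}]'; python3 - <<'E'
from h import *
plan([(547,209,34)],-6)
E
```

```text
time_s: 13.3
position: [0.5437, 0.2087, 0.039]
ee_rot: [3.135, -0.165, -0.008]
ft_force: [-0.8, 0.3, -4.8]
opening: 0.0486
t 13.3 pos [543.7 208.7  39. ] F [-0.8  0.3 -4.8] open 48.6 q6 1.95 turn [ 0.002  0.005 -0.001]
(547, 209, 34) -> [ 3.3 -0.6  5. ]
```

```bash
python3 -m creep '[{"x":0,"y":0,"z":2,"wx":0,"wy":0,"wz":0,"claw":1},{"x":0,"y":0,"z":5,"wx":0,"wy":0,"wz":0,"claw":1},{"x":0,"y":0,"z":6,"wx":0,"wy":0,"wz":0,"claw":1},{"x":0,"y":0,"z":6,"wx":0,"wy":0,"wz":0,"claw":1}]'
```

```text
time_s: 13.7
position: [0.5464, 0.2098, 0.0366]
ee_rot: [-3.137, 0.165, -0.002]
ft_force: [-0.0, 0.1, -5.9]
opening: 0.0482
```

```bash
python3 -m creep '[{"x":0,"y":0,"z":2,"wx":0,"wy":0,"wz":0,"claw":1},{"x":0,"y":0,"z":3,"wx":0,"wy":0,"wz":0,"claw":1},{"x":0,"y":0,"z":3,"wx":0,"wy":0,"wz":0,"claw":1}]'
```

```text
time_s: 14.0
position: [0.5465, 0.2099, 0.034]
ee_rot: [-3.137, 0.165, -0.002]
ft_force: [-3.6, -0.7, 4.4]
opening: 0.0488
```

Contact. Release, rise, and look from the tray side.

```bash
python3 -m creep '[{"x":0,"y":0,"z":0,"wx":0,"wy":0,"wz":0,"claw":-1},{"x":0,"y":0,"z":0,"wx":0,"wy":0,"wz":0,"claw":-1},{"x":0,"y":0,"z":0,"wx":0,"wy":0,"wz":0,"claw":-1},{"x":0,"y":0,"z":0,"wx":0,"wy":0,"wz":0,"claw":-1},{"x":0,"y":0,"z":-30,"wx":0,"wy":0,"wz":0,"claw":-1},{"x":0,"y":0,"z":-75,"wx":0,"wy":0,"wz":0,"claw":-1},{"x":0,"y":0,"z":-120,"wx":0,"wy":0,"wz":0,"claw":-1},{"x":0,"y":0,"z":-160,"wx":0,"wy":0,"wz":0,"claw":-1},{"x":0,"y":0,"z":-180,"wx":0,"wy":0,"wz":0,"claw":-1},{"x":0,"y":0,"z":-180,"wx":0,"wy":0,"wz":0,"claw":-1}]'; python3 - <<'E'
from h import *
from cell import robot
for n in("scene","top"):
    s=robot.snapshot(n); cv2.imwrite(f"pics/{n}4.png",s["img"]); np.savez(n+"4.npz",**s)
    if n=="top": print(np.array(toprect(s,(425,285,480,328),.073,.09,.082)).round(1))
a=cv2.imread("pics/scene4.png")
cv2.imwrite("pics/c4.png",cv2.resize(a[120:260,200:385],None,fx=4.2,fy=4.2,interpolation=2))
plan([],2)
E
```

```text
time_s: 15.0
position: [0.5484, 0.2104, 0.2178]
ee_rot: [-3.135, 0.165, -0.012]
ft_force: [-0.5, -0.4, 0.7]
opening: 0.0853
[ 466.1 -182.5   49.1   51.7    1.2   81.7]
t 15.1 pos [546.1 209.7 212.7] F [-0.4 -0.6  0.3] open 85.3 q6 1.96 turn [-0.    -0.001 -0.14 ]
```

View pics/c4.png

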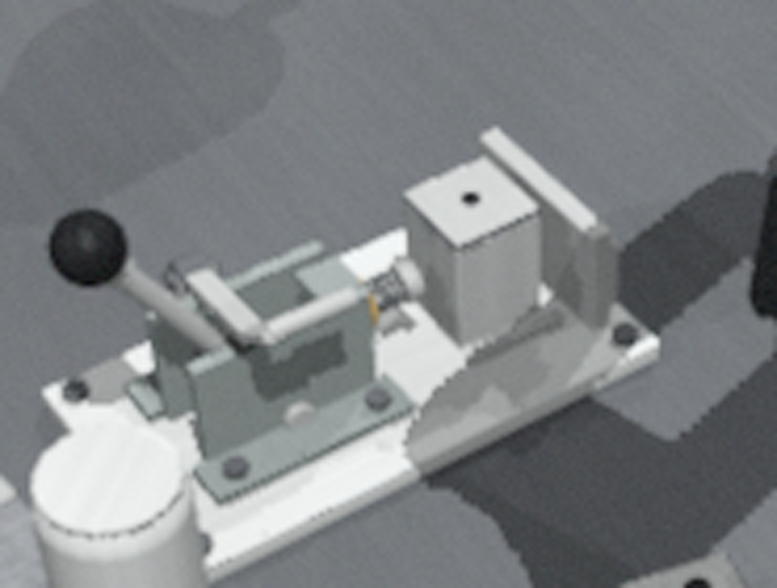

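View pics/scene4.png

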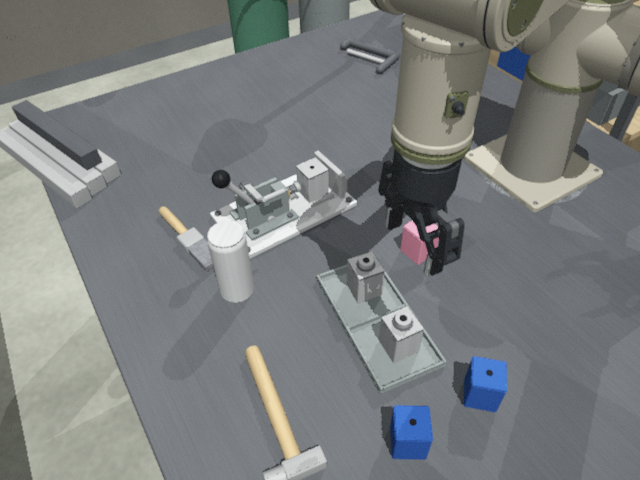

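View pics/top4.png

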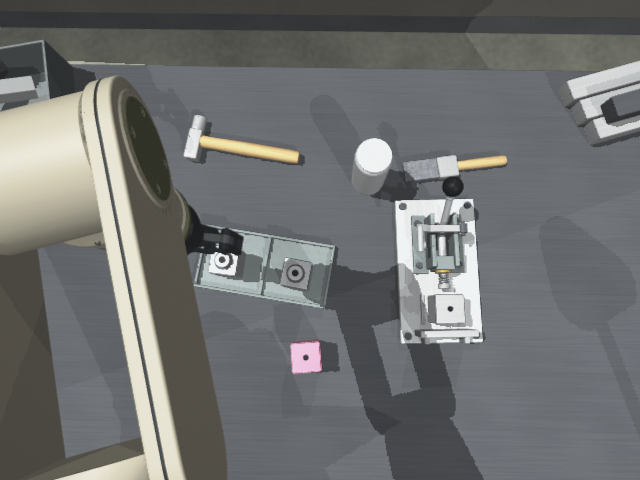

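Both boxes are placed: the plain one upright in the seat at (466,-182.5), the done one in the bay (top view (222,261)), and the catch is still on. Next, approach the catch handle on the fence side of its bar.

```bash
python3 - <<'E'
from h import *
print(fromjig(np.array([.037,.049,.087])))
plan([(574,-128.5,190)],2)
E
```

```text
[ 0.57426739 -0.12873857  0.087     ]
t 15.1 pos [546.1 209.7 212.7] F [-0.4 -0.6  0.3] open 85.3 q6 1.96 turn [-0.    -0.001 -0.14 ]
(574, -128.5, 190) -> [ 63.3 333.4  22.6]
```

```bash
python3 -m creep '[{"x":8,"y":42,"z":5,"wx":0,"wy":0,"wz":-0.05,"claw":0},{"x":16,"y":84,"z":5,"wx":0,"wy":0,"wz":-0.1,"claw":0},{"x":24,"y":126,"z":5,"wx":0,"wy":0,"wz":-0.14,"claw":0},{"x":32,"y":168,"z":5,"wx":0,"wy":0,"wz":-0.14,"claw":0},{"x":40,"y":210,"z":5,"wx":0,"wy":0,"wz":-0.14,"claw":0},{"x":48,"y":252,"z":10,"wx":0,"wy":0,"wz":-0.14,"claw":0},{"x":56,"y":294,"z":15,"wx":0,"wy":0,"wz":-0.14,"claw":0},{"x":63,"y":328,"z":20,"wx":0,"wy":0,"wz":-0.14,"claw":0},{"x":63,"y":333,"z":23,"wx":0,"wy":0,"wz":-0.14,"claw":0},{"x":63,"y":333,"z":23,"wx":0,"wy":0,"wz":-0.14,"claw":0}]'; python3 - <<'E'
from h import *
plan([(574,-128.5,130),(574,-128.5,87)],2)
E
```

```text
time_s: 16.1
position: [0.572, -0.1286, 0.1867]
ee_rot: [-3.139, -0.051, 0.007]
ft_force: [-0.2, -0.0, -0.4]
opening: 0.0425
t 16.1 pos [ 572.  -128.6  186.7] F [-0.2 -0.  -0.4] open 42.5 q6 1.23 turn [-0.002  0.005 -0.002]
(574, -128.5, 130) -> [ 2.3  0.1 56.7]
(574, -128.5, 87) -> [ 2.5  0.1 99.7]
```

```bash
python3 -m creep '[{"x":2,"y":0,"z":35,"wx":0,"wy":0,"wz":0,"claw":0},{"x":2,"y":0,"z":60,"wx":0,"wy":0,"wz":0,"claw":0},{"x":2,"y":0,"z":80,"wx":0,"wy":0,"wz":0,"claw":0},{"x":2,"y":0,"z":90,"wx":0,"wy":0,"wz":0,"claw":0},{"x":2,"y":0,"z":97,"wx":0,"wy":0,"wz":0,"claw":0},{"x":2,"y":0,"z":97,"wx":0,"wy":0,"wz":0,"claw":0}]'; python3 - <<'E'
from h import *
from cell import robot
plan([(574,-128.5,87)],2)
for n in("scene",):
    s=robot.snapshot(n); cv2.imwrite(f"pics/{n}5.png",s["img"]); np.savez(n+"5.npz",**s)
a=cv2.imread("pics/scene5.png")
cv2.imwrite("pics/c5.png",cv2.resize(a[120:260,200:385],None,fx=4.2,fy=4.2,interpolation=2))
E
```

```text
time_s: 16.7
position: [0.5753, -0.1271, 0.0921]
ee_rot: [-3.141, -0.056, 0.002]
ft_force: [0.4, 0.3, -0.3]
opening: 0.0431
t 16.7 pos [ 575.3 -127.1   92.1] F [ 0.4  0.3 -0.3] open 43.1 q6 1.23 turn [-0.001  0.001  0.001]
(574, -128.5, 87) -> [-1.3  1.3  5.1]
```

View pics/c5.png

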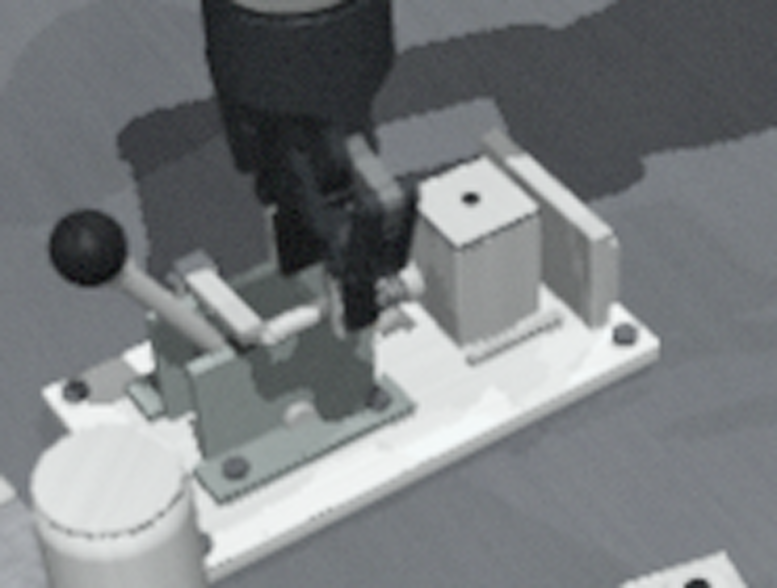

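Fingers straddle the handle's fence-side half (crop 300,320), clear of the bar. Close.

```bash
python3 -m creep '[{"x":1,"y":1,"z":4,"wx":0,"wy":0,"wz":0,"claw":0},{"x":1,"y":1,"z":4,"wx":0,"wy":0,"wz":0,"claw":0.3},{"x":1,"y":1,"z":4,"wx":0,"wy":0,"wz":0,"claw":1},{"x":1,"y":1,"z":4,"wx":0,"wy":0,"wz":0,"claw":1},{"x":1,"y":1,"z":4,"wx":0,"wy":0,"wz":0,"claw":1},{"x":1,"y":1,"z":4,"wx":0,"wy":0,"wz":0,"claw":1},{"x":1,"y":1,"z":4,"wx":0,"wy":0,"wz":0,"claw":1}]'; python3 - <<'E'
from h import *
from cell import robot
plan([],2)
s=robot.snapshot("scene"); cv2.imwrite(f"pics/scene6.png",s["img"])
a=s["img"]
cv2.imwrite("pics/c6.png",cv2.resize(a[120:260,200:385],None,fx=4.2,fy=4.2,interpolation=2))
# arc
h=np.array([-30.,86.]); r=81; f0=np.arctan2(18,79)
p0=h+r*np.array([np.cos(f0),np.sin(f0)])
for th in (.0,.15,.3,.5,.7,.9,1.1,1.3,1.5,1.7,1.9,2.1,2.3,2.4,2.45):
    p=h+r*np.array([np.cos(f0+th),np.sin(f0+th)])-p0; print(th,"tool y",-p[0].round(1),"tool z",-p[1].round(1))
E
```

```text
time_s: 17.45
position: [0.5767, -0.129, 0.0889]
ee_rot: [3.141, 0.055, 0.0]
ft_force: [-0.0, -0.3, 0.0]
opening: 0.0004
t 17.45 pos [ 576.7 -129.    88.9] F [-0.  -0.3  0. ] open 0.4 q6 1.23 turn [ 0. -0. -0.]
0.0 tool y -0.0 tool z -0.0
0.15 tool y 3.6 tool z -11.6
0.3 tool y 8.8 tool z -22.5
0.5 tool y 18.3 tool z -35.7
0.7 tool y 30.2 tool z -46.6
0.9 tool y 44.0 tool z -55.1
1.1 tool y 59.2 tool z -60.6
1.3 tool y 75.2 tool z -62.9
1.5 tool y 91.3 tool z -62.1
1.7 tool y 107.0 tool z -58.0
1.9 tool y 121.5 tool z -50.9
2.1 tool y 134.4 tool z -41.1
2.3 tool y 145.0 tool z -28.9
2.4 tool y 149.4 tool z -22.1
2.45 tool y 151.3 tool z -18.5
```

View pics/c6.png

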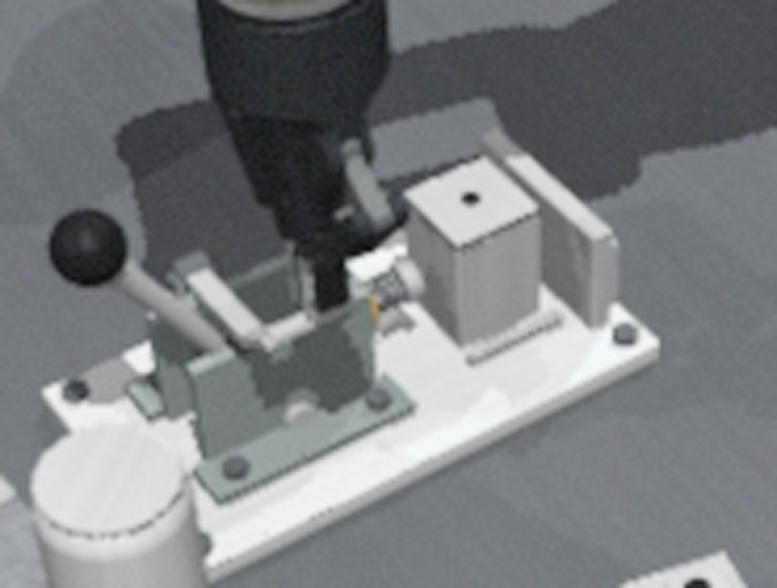

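The fingers shut on nothing (opening 0.4 mm), so they missed the rod. I'll measure the handle in the scene view.

```bash
python3 - <<'E'
from h import *
np.set_printoptions(precision=0,suppress=True,linewidth=250)
s=dict(np.load("scene4.npz")); J=tojig(cloud(s))*1000
# crop c4 coords -> px
for (a,b) in [(265,330),(270,325),(290,322),(310,314),(330,308),(350,298),(365,291),(375,288)]:
    u,v=200+a/4.2,120+b/4.2; ui,vi=int(round(u)),int(round(v))
    print((ui,vi)); print(J[vi-3:vi+4,ui,:].round(0).tolist())
s=dict(np.load("top4.npz"))
c=s["img"][215:265,405:475]; cv2.imwrite("pics/c7.png",cv2.resize(c,None,fx=10,fy=10,interpolation=0))
for z in (.1,.105,.11):print(z,(tojig(plane(s,[(420,228),(420,250),(421,238)],z))*1000).round(0).tolist())
E
```

```text
(263, 199)
[[38.0, -15.0, 50.0], [62.0, 34.0, 98.0], [67.0, 46.0, 107.0], [70.0, 51.0, 110.0], [71.0, 52.0, 108.0], [72.0, 54.0, 107.0], [71.0, 51.0, 102.0]]
(264, 197)
[[35.0, -15.0, 54.0], [35.0, -16.0, 51.0], [36.0, -15.0, 49.0], [66.0, 48.0, 110.0], [68.0, 51.0, 110.0], [nan, nan, nan], [69.0, 53.0, 108.0]]
(269, 197)
[[24.0, -17.0, 47.0], [56.0, 49.0, 110.0], [57.0, 51.0, 110.0], [59.0, 54.0, 111.0], [59.0, 55.0, 109.0], [59.0, 54.0, 106.0], [45.0, 25.0, 74.0]]
(274, 195)
[[44.0, 47.0, 110.0], [45.0, 49.0, 110.0], [47.0, 52.0, 110.0], [48.0, 54.0, 110.0], [47.0, 52.0, 106.0], [48.0, 53.0, 104.0], [34.0, 24.0, 72.0]]
(279, 193)
[[34.0, 50.0, 112.0], [nan, nan, nan], [35.0, 51.0, 108.0], [38.0, 55.0, 110.0], [37.0, 52.0, 105.0], [36.0, 51.0, 102.0], [22.0, 23.0, 71.0]]
(283, 191)
[[3.0, 8.0, 71.0], [25.0, 48.0, 109.0], [27.0, 52.0, 110.0], [27.0, 51.0, 107.0], [28.0, 53.0, 107.0], [30.0, 56.0, 107.0], [14.0, 26.0, 74.0]]
(287, 189)
[[-38.0, -51.0, 13.0], [-12.0, -4.0, 57.0], [-3.0, 13.0, 71.0], [2.0, 21.0, 78.0], [3.0, 23.0, 76.0], [4.0, 24.0, 75.0], [4.0, 25.0, 73.0]]
(289, 189)
[[-17.0, -4.0, 57.0], [-41.0, -47.0, 11.0], [-13.0, 2.0, 58.0], [-12.0, 4.0, 57.0], [-13.0, 3.0, 54.0], [-10.0, 7.0, 56.0], [-7.0, 12.0, 57.0]]
0.1 [[64.0, 46.0, 100.0], [26.0, 48.0, 100.0], [47.0, 45.0, 100.0]]
0.105 [[63.0, 47.0, 105.0], [26.0, 49.0, 105.0], [46.0, 46.0, 105.0]]
0.11 [[63.0, 48.0, 110.0], [25.0, 50.0, 110.0], [45.0, 47.0, 110.0]]
```

View pics/c7.png

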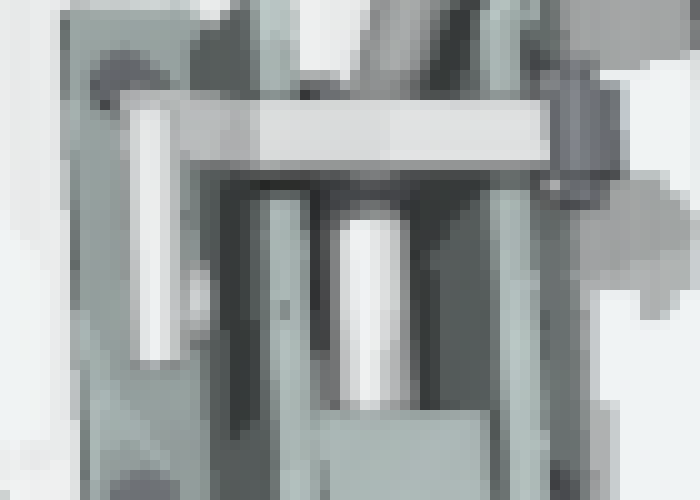

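```bash
python3 - <<'E'
from h import *
from cell import robot
s=robot.snapshot("scene"); a=s["img"].copy()
b=cv2.resize(a[170:220,240:310],None,fx=11,fy=11,interpolation=0)
for P,c in (((.5767,-.129,.0889),(0,0,255)),((.5767,-.129,.1),(0,255,255)),((.574,-.1287,.105),(0,255,0))):
    p=proj(s,P)[0]; print(p); cv2.circle(b,(int((p[0]-240+.5)*11),int((p[1]-170+.5)*11)),5,c,-1)
cv2.imwrite("pics/c8.png",b)
J=tojig(cloud(s))*1000
np.set_printoptions(precision=0,suppress=True,linewidth=200)
for v in range(186,200): print(v,J[v,272:284:2].round(0).tolist())
E
```

```text
[277.39902635 199.92508643]
[276.96296109 195.60626462]
[278.09898403 193.19832839]
186 [[51.0, 55.0, 135.0], [48.0, 58.0, 135.0], [47.0, 63.0, 138.0], [42.0, 62.0, 136.0], [38.0, 62.0, 133.0], [34.0, 63.0, 132.0]]
187 [[50.0, 54.0, 131.0], [48.0, 57.0, 132.0], [47.0, 63.0, 136.0], [43.0, 64.0, 135.0], [37.0, 60.0, 128.0], [36.0, 65.0, 132.0]]
188 [[51.0, 55.0, 129.0], [48.0, 58.0, 130.0], [47.0, 64.0, 134.0], [42.0, 62.0, 130.0], [40.0, 65.0, 132.0], [36.0, 65.0, 129.0]]
189 [[51.0, 54.0, 127.0], [49.0, 58.0, 128.0], [47.0, 63.0, 131.0], [45.0, 65.0, 132.0], [40.0, 64.0, 128.0], [35.0, 63.0, 125.0]]
190 [[51.0, 53.0, 124.0], [49.0, 57.0, 125.0], [47.0, 62.0, 128.0], [44.0, 64.0, 127.0], [38.0, 60.0, 121.0], [35.0, 63.0, 122.0]]
191 [[53.0, 56.0, 124.0], [48.0, 55.0, 121.0], [47.0, 61.0, 125.0], [44.0, 63.0, 124.0], [39.0, 62.0, 121.0], [37.0, 65.0, 122.0]]
192 [[50.0, 50.0, 116.0], [49.0, 57.0, 120.0], [46.0, 60.0, 121.0], [44.0, 63.0, 123.0], [39.0, 62.0, 119.0], [35.0, 62.0, 117.0]]
193 [[51.0, 51.0, 114.0], [50.0, 58.0, 119.0], [47.0, 60.0, 119.0], [45.0, 64.0, 121.0], [39.0, 62.0, 117.0], [31.0, 53.0, 105.0]]
194 [[24.0, -2.0, 58.0], [49.0, 57.0, 115.0], [47.0, 61.0, 117.0], [44.0, 62.0, 116.0], [35.0, 54.0, 106.0], [32.0, 55.0, 104.0]]
195 [[50.0, 49.0, 107.0], [49.0, 56.0, 113.0], [46.0, 58.0, 112.0], [39.0, 52.0, 104.0], [37.0, 56.0, 105.0], [32.0, 55.0, 103.0]]
196 [[51.0, 51.0, 107.0], [48.0, 53.0, 107.0], [44.0, 53.0, 105.0], [40.0, 53.0, 102.0], [37.0, 57.0, 104.0], [15.0, 23.0, 67.0]]
197 [[52.0, 53.0, 106.0], [49.0, 54.0, 105.0], [44.0, 53.0, 102.0], [40.0, 53.0, 100.0], [20.0, 23.0, 67.0], [15.0, 23.0, 64.0]]
198 [[52.0, 52.0, 103.0], [49.0, 54.0, 103.0], [31.0, 26.0, 72.0], [26.0, 25.0, 69.0], [21.0, 25.0, 66.0], [16.0, 23.0, 62.0]]
199 [[54.0, 55.0, 104.0], [34.0, 24.0, 70.0], [30.0, 25.0, 68.0], [25.0, 23.0, 64.0], [22.0, 25.0, 64.0], [18.0, 26.0, 63.0]]
```

View pics/c8.png

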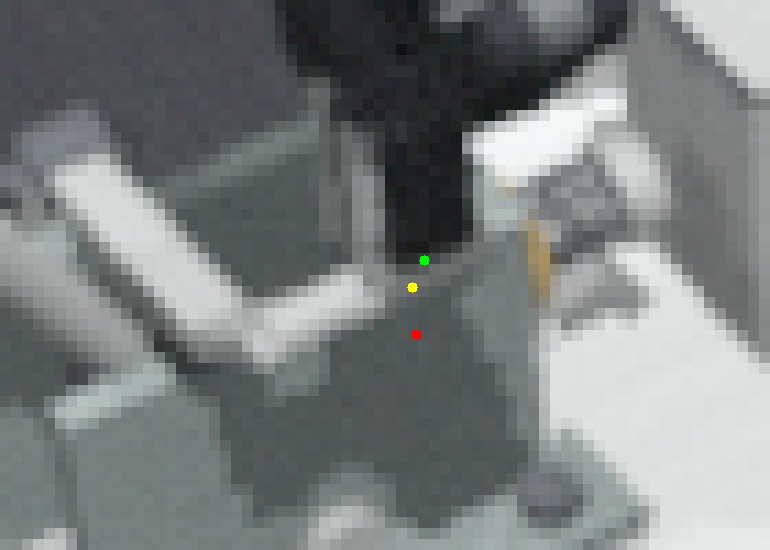

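The visible fingertips end around z≈112, though the TCP reads 89. I'll rise clear and check where the shut tips really are.

```bash
python3 -m creep '[{"x":0,"y":0,"z":-30,"wx":0,"wy":0,"wz":0,"claw":1},{"x":0,"y":0,"z":-60,"wx":0,"wy":0,"wz":0,"claw":1},{"x":0,"y":0,"z":-60,"wx":0,"wy":0,"wz":0,"claw":1},{"x":0,"y":0,"z":-60,"wx":0,"wy":0,"wz":0,"claw":1}]'; python3 - <<'E'
from h import *
from cell import robot
st=robot.sense(); P=st["position"]; print(P,st["opening"],st["time_s"])
s=robot.snapshot("scene"); a=s["img"].copy(); np.savez("scene9.npz",**s)
b=cv2.resize(a[130:220,220:330],None,fx=7,fy=7,interpolation=0)
for dz,c in ((0,(0,0,255)),(.02,(0,255,255))):
    p=proj(s,P+[0,0,dz])[0]; print(p); cv2.circle(b,(int((p[0]-220+.5)*7),int((p[1]-130+.5)*7)),4,c,-1)
cv2.imwrite("pics/c9.png",b)
J=tojig(cloud(s))*1000; u,v=p.astype(int)
for v in range(160,190,2): print(v,J[v,270:286:3].round(0).tolist())
E
```

```text
time_s: 17.95
position: [0.5774, -0.1292, 0.1498]
ee_rot: [3.14, 0.055, 0.003]
ft_force: [0.1, -0.9, -0.8]
opening: 0.0003
[ 0.57738875 -0.12921144  0.14983743] 0.0002915320246946886 17.95
[274.52699455 175.39955478]
[273.65552595 166.82825558]
160 [[51.0, 58.0, 196.0], [48.0, 64.0, 200.0], [42.0, 63.0, 196.0], [nan, nan, nan], [-84.0, -149.0, -1.0], [-89.0, -143.0, 1.0]]
162 [[51.0, 57.0, 191.0], [48.0, 64.0, 195.0], [42.0, 63.0, 191.0], [37.0, 65.0, 191.0], [-80.0, -142.0, -0.0], [-87.0, -140.0, -2.0]]
164 [[51.0, 56.0, 186.0], [49.0, 64.0, 191.0], [40.0, 58.0, 182.0], [36.0, 63.0, 184.0], [-75.0, -135.0, 0.0], [-81.0, -131.0, 0.0]]
166 [[52.0, 58.0, 184.0], [47.0, 61.0, 183.0], [43.0, 63.0, 183.0], [37.0, 63.0, 180.0], [-71.0, -127.0, 2.0], [-76.0, -122.0, 3.0]]
168 [[52.0, 58.0, 179.0], [48.0, 61.0, 179.0], [42.0, 60.0, 176.0], [-62.0, -125.0, 1.0], [-68.0, -123.0, -1.0], [-75.0, -121.0, -2.0]]
170 [[-44.0, -136.0, -3.0], [45.0, 54.0, 169.0], [-54.0, -125.0, -1.0], [-59.0, -122.0, -1.0], [-66.0, -120.0, -3.0], [-70.0, -113.0, -0.0]]
172 [[-40.0, -129.0, -2.0], [-47.0, -127.0, -5.
[... 439 characters left out ...]
0], [-45.0, -97.0, -0.0], [-50.0, -93.0, -0.0], [-55.0, -88.0, 2.0]]
180 [[16.0, -22.0, 77.0], [11.0, -17.0, 78.0], [5.0, -15.0, 76.0], [-40.0, -90.0, 1.0], [-46.0, -87.0, 0.0], [-45.0, -71.0, 12.0]]
182 [[19.0, -15.0, 78.0], [11.0, -18.0, 73.0], [4.0, -19.0, 67.0], [1.0, -12.0, 71.0], [-37.0, -69.0, 12.0], [-42.0, -66.0, 12.0]]
184 [[20.0, -15.0, 73.0], [14.0, -13.0, 72.0], [8.0, -12.0, 69.0], [4.0, -7.0, 71.0], [-1.0, -3.0, 72.0], [-39.0, -60.0, 12.0]]
186 [[20.0, -15.0, 69.0], [17.0, -9.0, 71.0], [12.0, -5.0, 72.0], [8.0, 0.0, 73.0], [3.0, 3.0, 73.0], [-3.0, 5.0, 71.0]]
188 [[20.0, -17.0, 61.0], [20.0, -3.0, 71.0], [16.0, 2.0, 74.0], [10.0, 3.0, 71.0], [4.0, 4.0, 68.0], [1.0, 11.0, 72.0]]
```

View pics/c9.png

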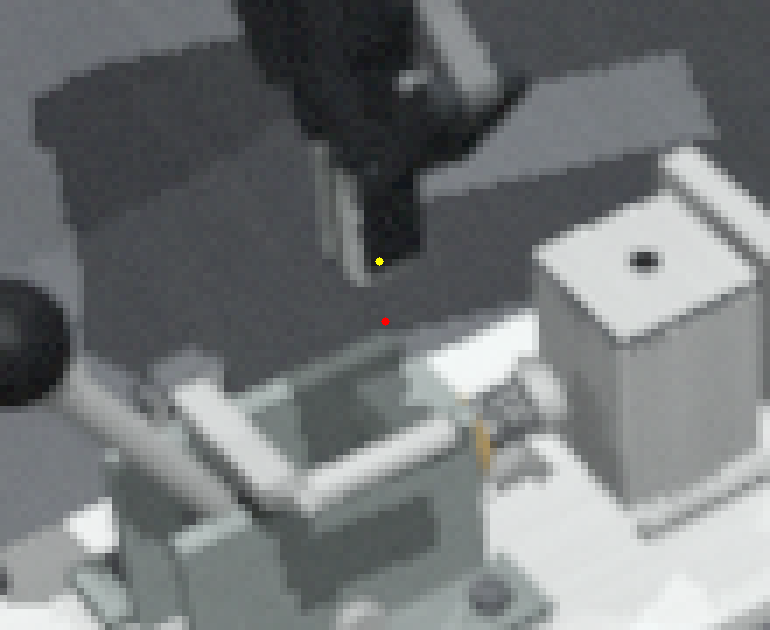

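The shut tips are really about 20 mm above the reported TCP (z≈170 against 150), so I'll go 20 mm lower from here on. The handle hasn't moved.

```bash
python3 -m creep '[{"x":-2,"y":0,"z":0,"wx":0,"wy":0,"wz":0,"claw":0},{"x":-2,"y":0,"z":15,"wx":0,"wy":0,"wz":0,"claw":0},{"x":-2,"y":0,"z":30,"wx":0,"wy":0,"wz":0,"claw":0},{"x":-2,"y":0,"z":50,"wx":0,"wy":0,"wz":0,"claw":0},{"x":-2,"y":0,"z":65,"wx":0,"wy":0,"wz":0,"claw":0},{"x":-2,"y":0,"z":75,"wx":0,"wy":0,"wz":0,"claw":0},{"x":-2,"y":0,"z":81,"wx":0,"wy":0,"wz":0,"claw":0},{"x":-2,"y":0,"z":81,"wx":0,"wy":0,"wz":0,"claw":0},{"x":-2,"y":0,"z":81,"wx":0,"wy":0,"wz":0,"claw":0}]'; python3 - <<'E'
from h import *
from cell import robot
plan([(574,-128.5,67)],2)
s=robot.snapshot("scene"); a=s["img"]
cv2.imwrite("pics/c10.png",cv2.resize(a[130:220,220:330],None,fx=7,fy=7,interpolation=2))
E
```

```text
time_s: 18.9
position: [0.5751, -0.1291, 0.0683]
ee_rot: [3.141, 0.055, 0.001]
ft_force: [0.9, -0.6, 0.7]
opening: 0.0426
t 18.9 pos [ 575.1 -129.1   68.3] F [ 0.9 -0.6  0.7] open 42.6 q6 1.23 turn [ 0.    -0.001 -0.   ]
(574, -128.5, 67) -> [-1.1 -0.7  1.3]
```

View pics/c10.png

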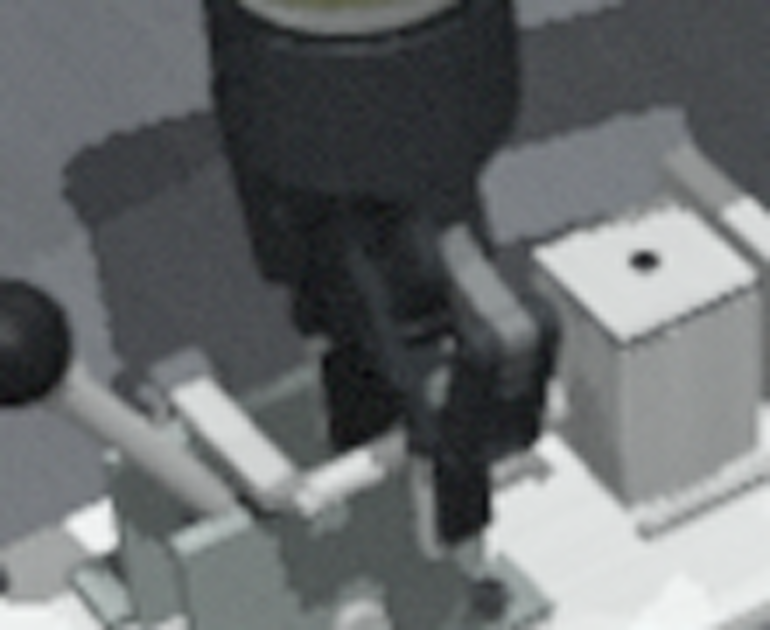

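Now the rod is clearly between the fingers. Close.

```bash
python3 -m creep '[{"x":0,"y":0,"z":0,"wx":0,"wy":0,"wz":0,"claw":0.5},{"x":0,"y":0,"z":0,"wx":0,"wy":0,"wz":0,"claw":1},{"x":0,"y":0,"z":0,"wx":0,"wy":0,"wz":0,"claw":1},{"x":0,"y":0,"z":0,"wx":0,"wy":0,"wz":0,"claw":1},{"x":0,"y":0,"z":0,"wx":0,"wy":0,"wz":0,"claw":1}]'; python3 - <<'E'
from h import *
plan([],2)
E
```

```text
time_s: 19.45
position: [0.5751, -0.1294, 0.0682]
ee_rot: [3.141, 0.055, 0.002]
ft_force: [1.8, -2.3, -0.3]
opening: 0.0079
t 19.45 pos [ 575.1 -129.4   68.2] F [ 1.8 -2.3 -0.3] open 7.9 q6 1.23 turn [ 0.001 -0.001 -0.   ]
```

Gripped. Follow the arc (first third).

```bash
python3 -m creep '[{"x":0,"y":2,"z":-6,"wx":0,"wy":0,"wz":0,"claw":1},{"x":0,"y":4,"z":-12,"wx":0,"wy":0,"wz":0,"claw":1},{"x":0,"y":9,"z":-22,"wx":0,"wy":0,"wz":0,"claw":1},{"x":0,"y":13,"z":-29,"wx":0,"wy":0,"wz":0,"claw":1},{"x":0,"y":18,"z":-36,"wx":0,"wy":0,"wz":0,"claw":1},{"x":0,"y":24,"z":-41,"wx":0,"wy":0,"wz":0,"claw":1},{"x":0,"y":30,"z":-47,"wx":0,"wy":0,"wz":0,"claw":1}]'; python3 - <<'E'
from h import *
plan([],2)
E
```

```text
time_s: 20.15
position: [0.5761, -0.157, 0.1159]
ee_rot: [-3.138, -0.056, -0.001]
ft_force: [2.3, 6.7, 3.0]
opening: 0.0077
t 20.15 pos [ 576.1 -157.   115.9] F [2.3 6.7 3. ] open 7.7 q6 1.18 turn [-0.003 -0.001  0.001]
```

```bash
python3 -m creep '[{"x":0,"y":7,"z":-5,"wx":0,"wy":0,"wz":0,"claw":1},{"x":0,"y":14,"z":-9,"wx":0,"wy":0,"wz":0,"claw":1},{"x":0,"y":22,"z":-12,"wx":0,"wy":0,"wz":0,"claw":1},{"x":0,"y":29,"z":-14,"wx":0,"wy":0,"wz":0,"claw":1},{"x":0,"y":37,"z":-15,"wx":0,"wy":0,"wz":0,"claw":1},{"x":0,"y":45,"z":-16,"wx":0,"wy":0,"wz":0,"claw":1},{"x":0,"y":53,"z":-16,"wx":0,"wy":0,"wz":0,"claw":1},{"x":0,"y":61,"z":-15,"wx":0,"wy":0,"wz":0,"claw":1}]'; python3 - <<'E'
from h import *
from cell import robot
plan([],2)
s=robot.snapshot("scene"); a=s["img"]
cv2.imwrite("pics/c11.png",cv2.resize(a[110:220,220:350],None,fx=6,fy=5.4,interpolation=2))
E
```

```text
time_s: 20.95
position: [0.5785, -0.2206, 0.1323]
ee_rot: [3.14, 0.055, 0.003]
ft_force: [-0.3, 1.4, 10.0]
opening: 0.0078
t 20.95 pos [ 578.5 -220.6  132.3] F [-0.3  1.4 10. ] open 7.8 q6 1.09 turn [ 0.001 -0.002  0.   ]
```

View pics/c11.png

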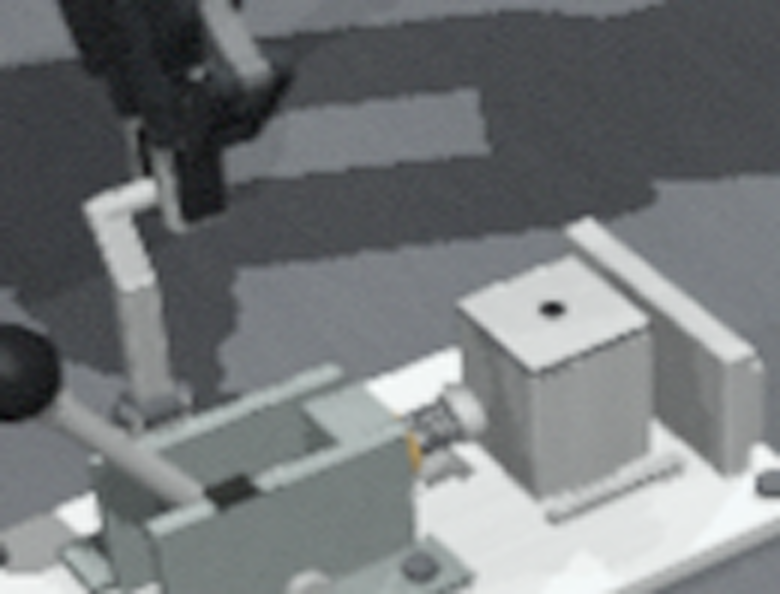

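```bash
python3 -m creep '[{"x":0,"y":8,"z":2,"wx":0,"wy":0,"wz":0,"claw":1},{"x":0,"y":16,"z":4,"wx":0,"wy":0,"wz":0,"claw":1},{"x":0,"y":23,"z":7,"wx":0,"wy":0,"wz":0,"claw":1},{"x":0,"y":30,"z":11,"wx":0,"wy":0,"wz":0,"claw":1},{"x":0,"y":37,"z":16,"wx":0,"wy":0,"wz":0,"claw":1},{"x":0,"y":43,"z":21,"wx":0,"wy":0,"wz":0,"claw":1},{"x":0,"y":49,"z":27,"wx":0,"wy":0,"wz":0,"claw":1},{"x":0,"y":54,"z":33,"wx":0,"wy":0,"wz":0,"claw":1}]'; python3 - <<'E'
from h import *
from cell import robot
plan([],2)
E
```

```text
time_s: 21.8
position: [0.5792, -0.2754, 0.0972]
ee_rot: [3.14, 0.054, -0.001]
ft_force: [-12.6, -3.5, 5.3]
opening: 0.0074
t 21.8 pos [ 579.2 -275.4   97.2] F [-12.6  -3.5   5.3] open 7.4 q6 1.01 turn [ 0.001  0.001 -0.001]
```

```bash
python3 -m creep '[{"x":-1,"y":2,"z":4,"wx":0,"wy":0,"wz":0,"claw":1},{"x":-1,"y":5,"z":8,"wx":0,"wy":0,"wz":0,"claw":1},{"x":-1,"y":6,"z":11,"wx":0,"wy":0,"wz":0,"claw":1},{"x":-1,"y":6,"z":11,"wx":0,"wy":0,"wz":0,"claw":1}]'; python3 - <<'E'
from h import *
from cell import robot
plan([],2)
s=robot.snapshot("scene"); a=s["img"]
cv2.imwrite("pics/c12.png",cv2.resize(a[90:220,220:350],None,fx=5,fy=4.6,interpolation=2))
E
```

```text
time_s: 22.2
position: [0.5804, -0.2787, 0.0919]
ee_rot: [-3.14, -0.056, -0.005]
ft_force: [-15.9, 14.5, 40.4]
opening: 0.0072
t 22.2 pos [ 580.4 -278.7   91.9] F [-15.9  14.5  40.4] open 7.2 q6 1.01 turn [-0.001 -0.003  0.001]
```

View pics/c12.png

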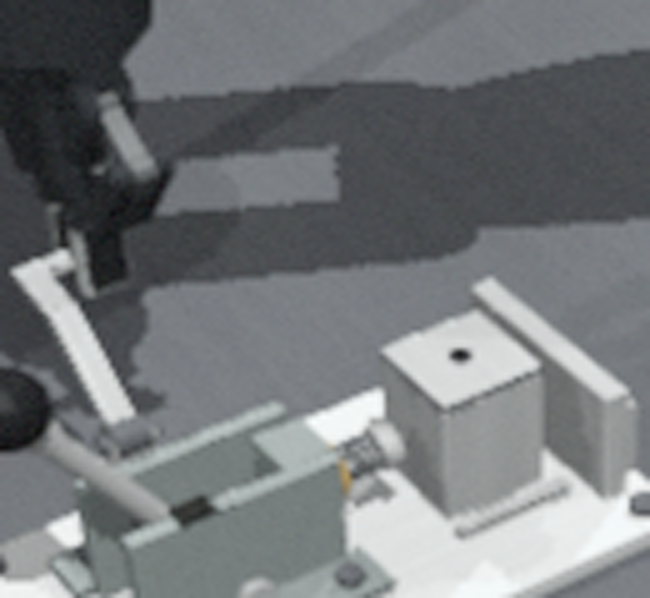

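At the stop (40 N reaction there), catch right over. Release, rise and go above the knob.

```bash
python3 -m creep '[{"x":0,"y":-2,"z":-3,"wx":0,"wy":0,"wz":0,"claw":1},{"x":0,"y":-2,"z":-3,"wx":0,"wy":0,"wz":0,"claw":0},{"x":0,"y":-2,"z":-3,"wx":0,"wy":0,"wz":0,"claw":0},{"x":0,"y":-2,"z":-3,"wx":0,"wy":0,"wz":0,"claw":0},{"x":0,"y":-2,"z":-30,"wx":0,"wy":0,"wz":0,"claw":0},{"x":0,"y":-2,"z":-75,"wx":0,"wy":0,"wz":0,"claw":-0.5},{"x":0,"y":-2,"z":-120,"wx":0,"wy":0,"wz":0,"claw":-0.5},{"x":0,"y":-2,"z":-140,"wx":0,"wy":0,"wz":0,"claw":-0.5},{"x":0,"y":-2,"z":-140,"wx":0,"wy":0,"wz":0,"claw":-0.5}]'; python3 - <<'E'
from h import *
from cell import robot
plan([(663.5,-175,220),(663.5,-175,107)],2)
s=robot.snapshot("scene"); a=s["img"]
np.savez("scene13.npz",**s)
cv2.imwrite("pics/c13.png",cv2.resize(a[90:220,200:350],None,fx=5,fy=4.6,interpolation=2))
s2=robot.snapshot("top"); cv2.imwrite("pics/top13.png",s2["img"]); np.savez("top13.npz",**s2)
E
```

```text
time_s: 23.15
position: [0.5807, -0.2791, 0.2303]
ee_rot: [3.138, 0.054, 0.009]
ft_force: [0.2, -0.9, 0.3]
opening: 0.0643
t 23.15 pos [ 580.7 -279.1  230.3] F [ 0.2 -0.9  0.3] open 64.3 q6 1.01 turn [ 0.004 -0.006 -0.   ]
(663.5, -175, 220) -> [  86.3 -101.2   10.5]
(663.5, -175, 107) -> [  85.7 -101.6  123.5]
```

View pics/c13.png

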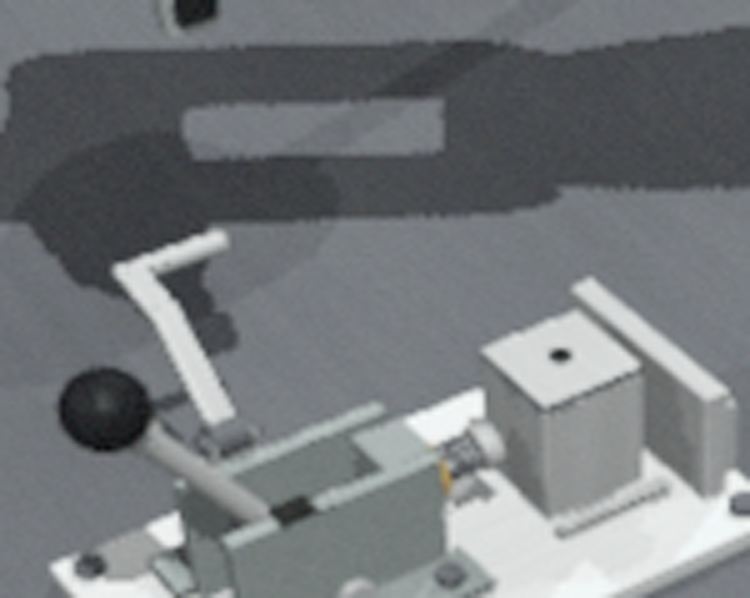

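View pics/top13.png

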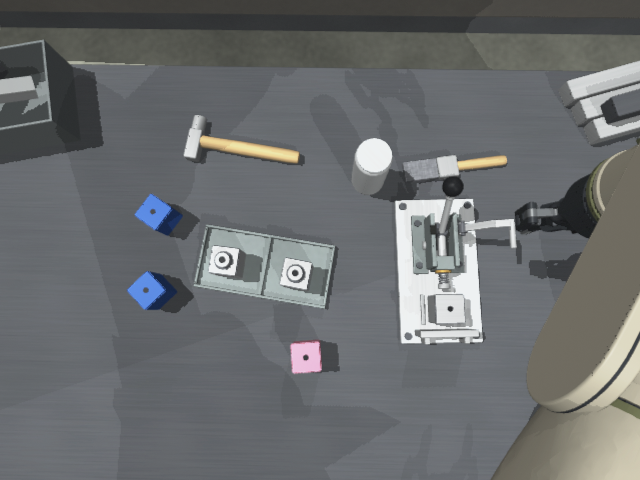

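Catch lies over on the -y side (top view handle (513,232)), and both boxes are good. Over to the knob.

```bash
python3 -m creep '[{"x":25,"y":-30,"z":0,"wx":0,"wy":0,"wz":0,"claw":-0.5},{"x":55,"y":-65,"z":0,"wx":0,"wy":0,"wz":0,"claw":-0.5},{"x":80,"y":-95,"z":5,"wx":0,"wy":0,"wz":0,"claw":-0.5},{"x":86,"y":-101,"z":10,"wx":0,"wy":0,"wz":0,"claw":-0.5},{"x":86,"y":-101,"z":10,"wx":0,"wy":0,"wz":0,"claw":-0.5},{"x":86,"y":-101,"z":10,"wx":0,"wy":0,"wz":0,"claw":-0.5}]'; python3 - <<'E'
from h import *
plan([(663.5,-175,160),(663.5,-175,107)],2)
s=dict(np.load("top13.npz")); J=tojig(cloud(s))*1000
q=J[218:248,505:520].reshape(-1,3); q=q[(q[:,2]>80)&(q[:,2]<160)]; print("handle",np.median(q,0),q.min(0),q.max(0))
for z in (.145,.15):print(plane(s,(453,185.8),z)*1000)
E
```

```text
time_s: 23.85
position: [0.66, -0.1746, 0.2136]
ee_rot: [-3.141, -0.054, 0.005]
ft_force: [0.5, -0.2, 0.1]
opening: 0.0641
t 23.85 pos [ 660.  -174.6  213.6] F [ 0.5 -0.2  0.1] open 64.1 q6 1.2 turn [-0.001  0.003 -0.   ]
(663.5, -175, 160) -> [ 3.7  0.6 53.6]
(663.5, -175, 107) -> [  3.9   0.6 106.6]
handle [ 51.6048857  -97.25508193 131.21943621] [  24.77067388 -105.16684465  126.1505363 ] [ 72.12210752 -87.5725577  136.66529567]
[[ 665.03360328 -176.74672395  145.        ]]
[[ 663.68156539 -175.4620611   150.        ]]
```

```bash
python3 -m creep '[{"x":4,"y":0,"z":30,"wx":0,"wy":0,"wz":0,"claw":-0.5},{"x":4,"y":0,"z":60,"wx":0,"wy":0,"wz":0,"claw":-0.5},{"x":4,"y":0,"z":85,"wx":0,"wy":0,"wz":0,"claw":-0.5},{"x":4,"y":0,"z":100,"wx":0,"wy":0,"wz":0,"claw":-0.5},{"x":4,"y":0,"z":105,"wx":0,"wy":0,"wz":0,"claw":-0.5},{"x":4,"y":0,"z":105,"wx":0,"wy":0,"wz":0,"claw":-0.5}]'; python3 - <<'E'
from h import *
from cell import robot
plan([(663.5,-175,107)],2)
s=robot.snapshot("scene"); a=s["img"]
cv2.imwrite("pics/c14.png",cv2.resize(a[90:220,170:320],None,fx=5,fy=4.6,interpolation=2))
E
```

```text
time_s: 24.45
position: [0.6648, -0.1747, 0.1106]
ee_rot: [-3.141, -0.053, 0.001]
ft_force: [0.3, 0.2, 1.3]
opening: 0.064
t 24.45 pos [ 664.8 -174.7  110.6] F [0.3 0.2 1.3] open 64.0 q6 1.21 turn [-0.     0.001 -0.001]
(663.5, -175, 107) -> [-1.3  0.3  3.6]
```

View pics/c14.png

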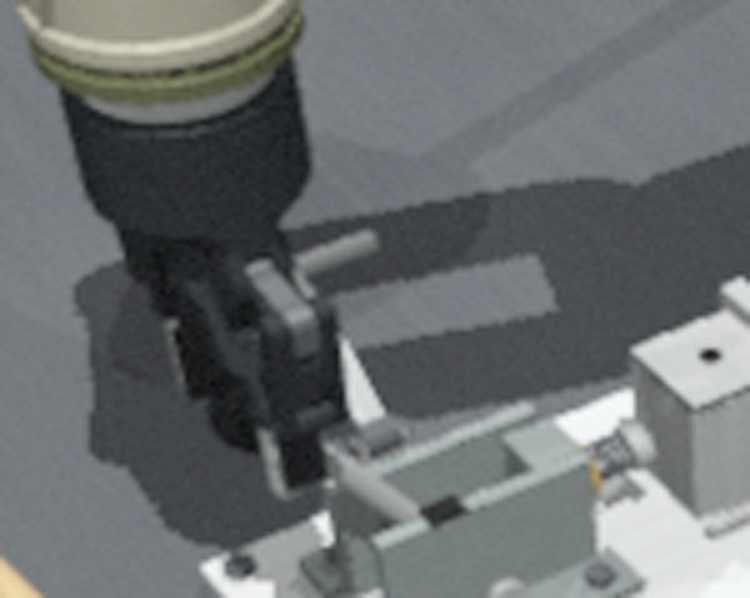

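```bash
python3 -m creep '[{"x":-1,"y":0,"z":3,"wx":0,"wy":0,"wz":0,"claw":0},{"x":-1,"y":0,"z":3,"wx":0,"wy":0,"wz":0,"claw":1},{"x":-1,"y":0,"z":3,"wx":0,"wy":0,"wz":0,"claw":1},{"x":-1,"y":0,"z":3,"wx":0,"wy":0,"wz":0,"claw":1},{"x":-1,"y":0,"z":3,"wx":0,"wy":0,"wz":0,"claw":1},{"x":-1,"y":0,"z":3,"wx":0,"wy":0,"wz":0,"claw":1}]'; python3 - <<'E'
from h import *
plan([],2)
for a in np.arange(0,.96,.05):
    print(round(a,2),"x",(150*(np.sin(.55-a)-np.sin(.55))).round(1),"z",(-150*(np.cos(.55-a)-np.cos(.55))).round(1))
E
```

```text
time_s: 25.1
position: [0.6651, -0.1752, 0.1095]
ee_rot: [3.139, 0.054, 0.004]
ft_force: [-0.0, -5.0, 5.0]
opening: 0.0314
t 25.1 pos [ 665.1 -175.2  109.5] F [-0. -5.  5.] open 31.4 q6 1.21 turn [ 0.002 -0.002 -0.   ]
0.0 x 0.0 z -0.0
0.05 x -6.5 z -3.8
0.1 x -13.2 z -7.2
0.15 x -20.0 z -10.3
0.2 x -27.0 z -13.0
0.25 x -34.1 z -15.4
0.3 x -41.3 z -17.5
0.35 x -48.6 z -19.1
0.4 x -56.0 z -20.4
0.45 x -63.4 z -21.4
0.5 x -70.9 z -21.9
0.55 x -78.4 z -22.1
0.6 x -85.9 z -21.9
0.65 x -93.4 z -21.4
0.7 x -100.8 z -20.4
0.75 x -108.2 z -19.1
0.8 x -115.5 z -17.5
0.85 x -122.7 z -15.4
0.9 x -129.8 z -13.0
0.95 x -136.8 z -10.3
```

```bash
python3 -m creep '[{"x":-6,"y":0,"z":-4,"wx":0,"wy":0,"wz":0,"claw":1},{"x":-13,"y":0,"z":-7,"wx":0,"wy":0,"wz":0,"claw":1},{"x":-20,"y":0,"z":-10,"wx":0,"wy":0,"wz":0,"claw":1},{"x":-27,"y":0,"z":-13,"wx":0,"wy":0,"wz":0,"claw":1},{"x":-34,"y":0,"z":-15,"wx":0,"wy":0,"wz":0,"claw":1},{"x":-41,"y":0,"z":-17,"wx":0,"wy":0,"wz":0,"claw":1},{"x":-49,"y":0,"z":-19,"wx":0,"wy":0,"wz":0,"claw":1},{"x":-56,"y":0,"z":-20,"wx":0,"wy":0,"wz":0,"claw":1}]'; python3 - <<'E'
from h import *
plan([],2)
E
```

```text
time_s: 25.9
position: [0.6092, -0.1774, 0.1283]
ee_rot: [3.139, 0.055, 0.004]
ft_force: [5.5, -7.8, -3.5]
opening: 0.031
t 25.9 pos [ 609.2 -177.4  128.3] F [ 5.5 -7.8 -3.5] open 31.0 q6 1.17 turn [ 0.003 -0.003 -0.   ]
```

```bash
python3 -m creep '[{"x":-7,"y":1,"z":-1,"wx":0,"wy":0,"wz":0,"claw":1},{"x":-15,"y":1,"z":-2,"wx":0,"wy":0,"wz":0,"claw":1},{"x":-22,"y":1,"z":-2,"wx":0,"wy":0,"wz":0,"claw":1},{"x":-30,"y":1,"z":-2,"wx":0,"wy":0,"wz":0,"claw":1},{"x":-37,"y":1,"z":-1,"wx":0,"wy":0,"wz":0,"claw":1},{"x":-45,"y":1,"z":0,"wx":0,"wy":0,"wz":0,"claw":1},{"x":-52,"y":1,"z":1,"wx":0,"wy":0,"wz":0,"claw":1},{"x":-57,"y":1,"z":2,"wx":0,"wy":0,"wz":0,"claw":1}]'; python3 - <<'E'
from h import *
from cell import robot
plan([],2)
s=robot.snapshot("scene"); a=s["img"]
cv2.imwrite("pics/c15.png",cv2.resize(a[90:230,200:350],None,fx=5,fy=4.2,interpolation=2))
E
```

```text
time_s: 26.7
position: [0.5506, -0.1788, 0.1256]
ee_rot: [-3.141, -0.054, 0.0]
ft_force: [0.4, -0.9, -0.2]
opening: 0.0001
t 26.7 pos [ 550.6 -178.8  125.6] F [ 0.4 -0.9 -0.2] open 0.1 q6 1.13 turn [-0.  0. -0.]
```

View pics/c15.png

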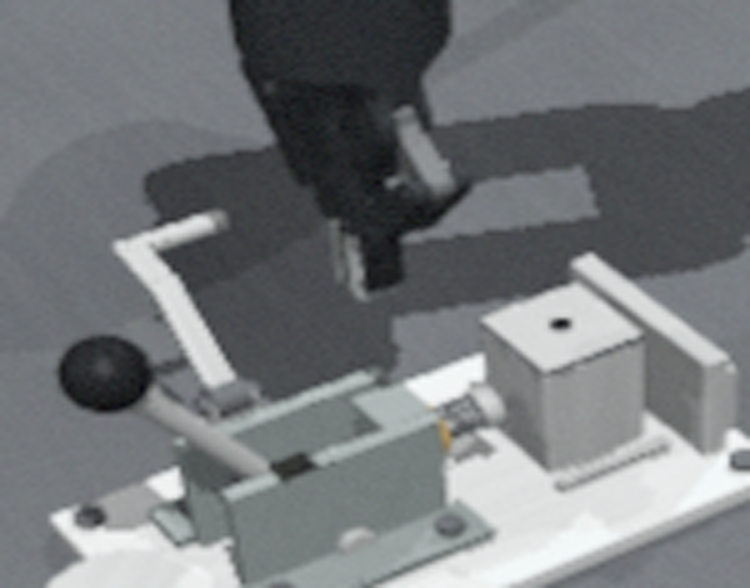

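The ball slipped out of the pads part-way and the lever sprang back open (knob at crop (105,372)). The box and catch are unmoved. I'll switch to pushing from behind the knob with shut fingers, which doesn't depend on friction. First rise and move beyond the knob.

```bash
python3 -m creep '[{"x":0,"y":0,"z":-40,"wx":0,"wy":0,"wz":0,"claw":1},{"x":0,"y":0,"z":-75,"wx":0,"wy":0,"wz":0,"claw":1},{"x":40,"y":0,"z":-75,"wx":0,"wy":0,"wz":0,"claw":1},{"x":85,"y":0,"z":-75,"wx":0,"wy":0,"wz":0,"claw":1},{"x":125,"y":0,"z":-75,"wx":0,"wy":0,"wz":0,"claw":1},{"x":155,"y":0,"z":-75,"wx":0,"wy":0,"wz":0,"claw":1},{"x":157,"y":0,"z":-75,"wx":0,"wy":0,"wz":0,"claw":1},{"x":157,"y":0,"z":-75,"wx":0,"wy":0,"wz":0,"claw":1}]'; python3 - <<'E'
from h import *
plan([(708,-174,117)],2)
E
```

```text
time_s: 27.55
position: [0.7082, -0.1732, 0.1995]
ee_rot: [-3.141, -0.055, 0.003]
ft_force: [0.3, 1.0, -0.7]
opening: 0.0
t 27.55 pos [ 708.2 -173.2  199.5] F [ 0.3  1.  -0.7] open 0.0 q6 1.23 turn [-0.     0.002  0.   ]
(708, -174, 117) -> [-0.1  0.8 82.5]
```

```bash
python3 -m creep '[{"x":0,"y":1,"z":35,"wx":0,"wy":0,"wz":0,"claw":1},{"x":0,"y":1,"z":65,"wx":0,"wy":0,"wz":0,"claw":1},{"x":0,"y":1,"z":80,"wx":0,"wy":0,"wz":0,"claw":1},{"x":0,"y":1,"z":82,"wx":0,"wy":0,"wz":0,"claw":1},{"x":0,"y":1,"z":82,"wx":0,"wy":0,"wz":0,"claw":1}]'; python3 - <<'E'
from h import *
from cell import robot
plan([(568,-179,125)],2)
s=robot.snapshot("scene"); a=s["img"]
cv2.imwrite("pics/c16.png",cv2.resize(a[90:230,170:320],None,fx=5,fy=4.2,interpolation=2))
E
```

```text
time_s: 28.05
position: [0.7081, -0.1746, 0.1199]
ee_rot: [3.141, 0.054, 0.001]
ft_force: [0.4, 0.4, -0.7]
opening: 0.0001
t 28.05 pos [ 708.1 -174.6  119.9] F [ 0.4  0.4 -0.7] open 0.1 q6 1.22 turn [ 0.    -0.001 -0.   ]
(568, -179, 125) -> [-140.2   -0.5   -5.2]
```

View pics/c16.png

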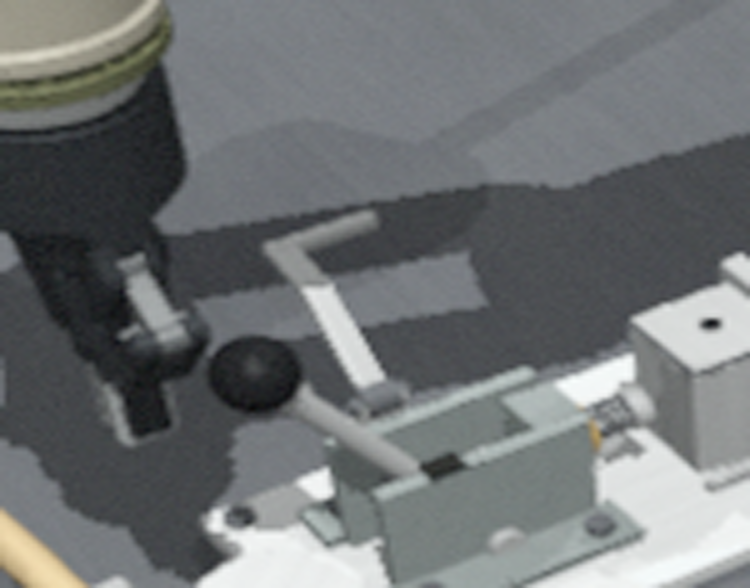

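```bash
python3 -m creep '[{"x":-10,"y":0,"z":0,"wx":0,"wy":0,"wz":0,"claw":1},{"x":-18,"y":0,"z":-2,"wx":0,"wy":0,"wz":0,"claw":1},{"x":-26,"y":0,"z":-5,"wx":0,"wy":0,"wz":0,"claw":1},{"x":-34,"y":0,"z":-8,"wx":0,"wy":0,"wz":0,"claw":1},{"x":-42,"y":0,"z":-10,"wx":0,"wy":0,"wz":0,"claw":1},{"x":-50,"y":0,"z":-12,"wx":0,"wy":0,"wz":0,"claw":1},{"x":-58,"y":0,"z":-14,"wx":0,"wy":0,"wz":0,"claw":1},{"x":-66,"y":0,"z":-15,"wx":0,"wy":0,"wz":0,"claw":1},{"x":-74,"y":0,"z":-16,"wx":0,"wy":0,"wz":0,"claw":1},{"x":-82,"y":0,"z":-16,"wx":0,"wy":0,"wz":0,"claw":1}]'; python3 - <<'E'
from h import *
from cell import robot
plan([(568,-179,130)],2)
s=robot.snapshot("scene"); a=s["img"]
cv2.imwrite("pics/c17.png",cv2.resize(a[90:230,190:340],None,fx=5,fy=4.2,interpolation=2))
E
```

```text
time_s: 29.1
position: [0.6295, -0.1778, 0.1394]
ee_rot: [3.139, 0.055, 0.014]
ft_force: [7.0, 0.9, 4.7]
opening: 0.0002
t 29.1 pos [ 629.5 -177.8  139.4] F [7.  0.9 4.7] open 0.2 q6 1.18 turn [ 0.003 -0.009  0.   ]
(568, -179, 130) -> [-61.6  -1.    8.8]
```

View pics/c17.png

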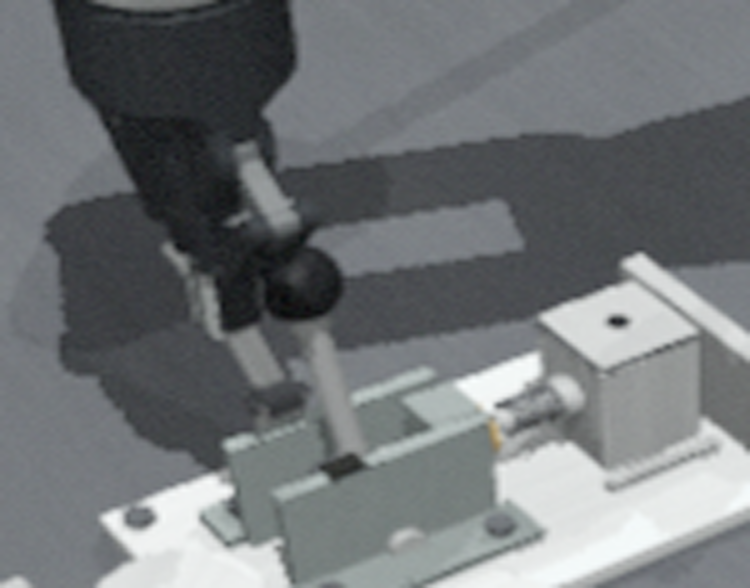

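The knob is being pushed, upright now. Continue to the stop.

```bash
python3 -m creep '[{"x":-7,"y":0,"z":1,"wx":0,"wy":0,"wz":0,"claw":1},{"x":-14,"y":0,"z":2,"wx":0,"wy":0,"wz":0,"claw":1},{"x":-21,"y":0,"z":3,"wx":0,"wy":0,"wz":0,"claw":1},{"x":-28,"y":0,"z":4,"wx":0,"wy":0,"wz":0,"claw":1},{"x":-35,"y":0,"z":5,"wx":0,"wy":0,"wz":0,"claw":1},{"x":-41,"y":0,"z":6,"wx":0,"wy":0,"wz":0,"claw":1},{"x":-47,"y":0,"z":7,"wx":0,"wy":0,"wz":0,"claw":1},{"x":-52,"y":0,"z":8,"wx":0,"wy":0,"wz":0,"claw":1},{"x":-55,"y":0,"z":8,"wx":0,"wy":0,"wz":0,"claw":1}]'; python3 - <<'E'
from h import *
from cell import robot
plan([],2)
s=robot.snapshot("scene"); a=s["img"]; np.savez("scene18.npz",**s)
cv2.imwrite("pics/c18.png",cv2.resize(a[90:230,190:340],None,fx=5,fy=4.2,interpolation=2))
E
```

```text
time_s: 30.05
position: [0.5745, -0.1798, 0.1303]
ee_rot: [3.139, 0.055, 0.013]
ft_force: [9.9, 0.1, 0.4]
opening: -0.0004
t 30.05 pos [ 574.5 -179.8  130.3] F [9.9 0.1 0.4] open -0.4 q6 1.15 turn [ 0.002 -0.008 -0.   ]
```

View pics/c18.png

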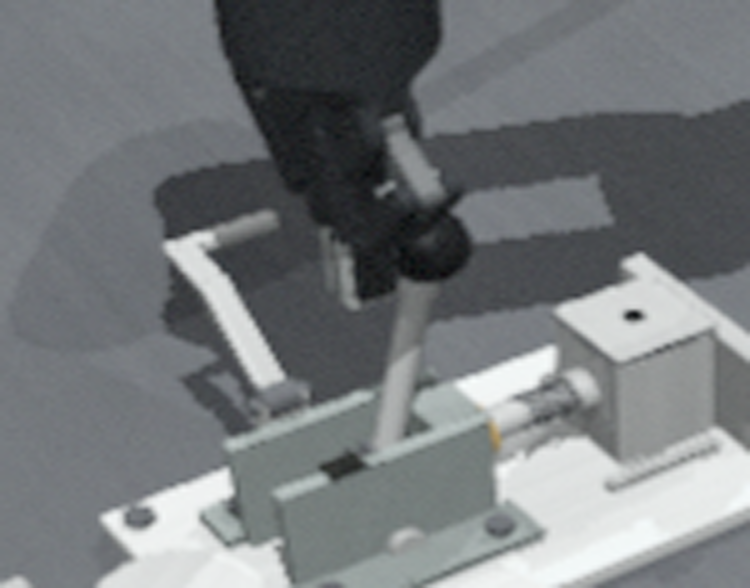

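```bash
python3 -m creep '[{"x":-2,"y":0,"z":0,"wx":0,"wy":0,"wz":0,"claw":1},{"x":-4,"y":0,"z":1,"wx":0,"wy":0,"wz":0,"claw":1},{"x":-6,"y":0,"z":1,"wx":0,"wy":0,"wz":0,"claw":1},{"x":-6,"y":0,"z":1,"wx":0,"wy":0,"wz":0,"claw":1}]'; python3 -m creep '[{"x":-1,"y":0,"z":0,"wx":0,"wy":0,"wz":0,"claw":1},{"x":-2,"y":0,"z":0,"wx":0,"wy":0,"wz":0,"claw":1},{"x":-2,"y":0,"z":0,"wx":0,"wy":0,"wz":0,"claw":1}]'
```

```text
time_s: 30.5
position: [0.5689, -0.18, 0.1293]
ee_rot: [3.139, 0.055, 0.014]
ft_force: [11.2, -0.2, 2.3]
opening: -0.0001
time_s: 30.8
position: [0.5678, -0.18, 0.1292]
ee_rot: [3.139, 0.055, 0.016]
ft_force: [15.1, 0.5, -0.1]
opening: 0.0001
```

```bash
python3 -m creep '[{"x":-1,"y":0,"z":0,"wx":0,"wy":0,"wz":0,"claw":1},{"x":-2,"y":0,"z":0,"wx":0,"wy":0,"wz":0,"claw":1},{"x":-2,"y":0,"z":0,"wx":0,"wy":0,"wz":0,"claw":1},{"x":-2,"y":0,"z":0,"wx":0,"wy":0,"wz":0,"claw":1}]'; python3 - <<'E'
from h import *
from cell import robot
plan([],2)
s=robot.snapshot("scene"); a=s["img"]; np.savez("scene19.npz",**s); cv2.imwrite("pics/scene19.png",a)
cv2.imwrite("pics/c19.png",cv2.resize(a[100:220,200:360],None,fx=5,fy=4.8,interpolation=2))
m=np.zeros((480,640),np.uint8)
s2=robot.snapshot("top"); cv2.imwrite("pics/top19.png",s2["img"])
J=tojig(cloud(s))*1000
q=J[a.max(2)<45]; q=q[(q[:,2]>140)&(q[:,2]<190)&(q[:,0]<22)&(q[:,0]>-30)&(abs(q[:,1])<25)]; print(len(q),q.min(0),q.max(0))
# algebraic sphere fit of knob pts
if len(q)>20:
    A=np.c_[2*q,np.ones(len(q))]; c=np.linalg.lstsq(A,(q**2).sum(1),rcond=None)[0]; print(c[:3],np.sqrt(c[3]+c[:3]@c[:3]))
E
```

```text
time_s: 31.2
position: [0.5674, -0.18, 0.1293]
ee_rot: [3.138, 0.055, 0.022]
ft_force: [23.8, -0.9, -5.7]
opening: -0.0
t 31.2 pos [ 567.4 -180.   129.3] F [23.8 -0.9 -5.7] open -0.0 q6 1.14 turn [ 0.003 -0.014  0.   ]
127 [ -8.11235522   2.5799033  157.56483853] [ 21.95625743  18.25465778 180.44848999]
[  4.51268843   5.09562661 169.30761015] 12.55923147573861
```

View pics/c19.png

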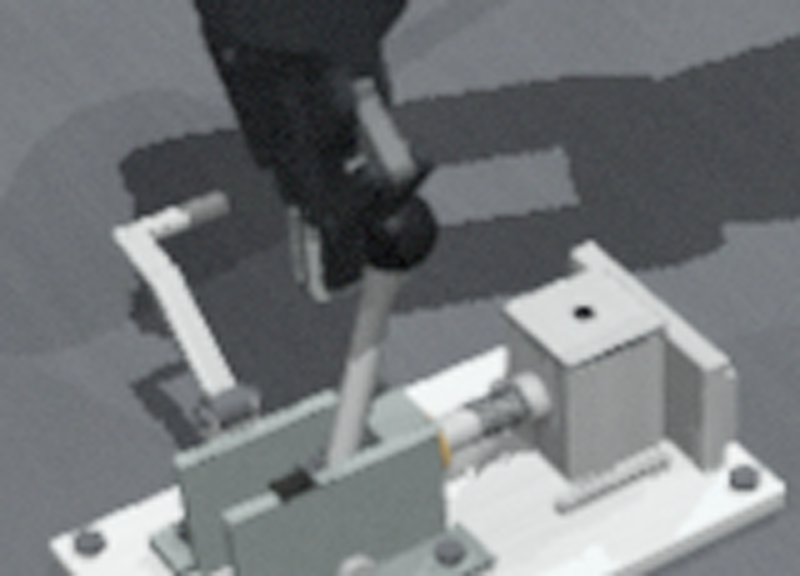

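View pics/top19.png

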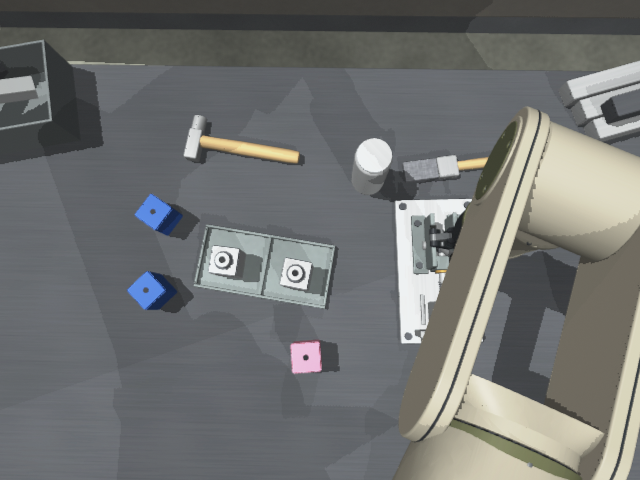

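```bash
python3 -m creep '[{"x":0,"y":0,"z":0,"wx":0,"wy":0,"wz":0,"claw":1},{"x":0,"y":0,"z":0,"wx":0,"wy":0,"wz":0,"claw":1},{"x":0,"y":0,"z":0,"wx":0,"wy":0,"wz":0,"claw":1},{"x":0,"y":0,"z":0,"wx":0,"wy":0,"wz":0,"claw":1},{"x":0,"y":0,"z":0,"wx":0,"wy":0,"wz":0,"claw":1}]'; python3 - <<'E'
from h import *
from cell import robot
s=robot.snapshot("scene"); print(np.array(toprect(s,(295,145,340,180),.074,.09,.082)).round(1))
J=tojig(cloud(s))*1000
# lever shaft lean: points in lever plane between z 85 and 145
q=J[140:200,250:300].reshape(-1,3); q=q[(q[:,2]>85)&(q[:,2]<145)&(abs(q[:,1]-4)<8)&(q[:,0]>0)&(q[:,0]<50)]
p=np.polyfit(q[:,2],q[:,0],1); print(len(q),"lean",np.arctan(-p[0]))
E
```

```text
time_s: 31.8
position: [0.5674, -0.1801, 0.1293]
ee_rot: [3.138, 0.055, 0.021]
ft_force: [22.8, -0.0, -6.3]
opening: -0.0001
[ 455.3 -183.    59.2   74.6    1.4   81.1]
174 lean 0.3008895651029994
```

The lever leans 0.301 rad (closed stop: 0.30). The box centre is at x = 455, against the fence as expected, and the force is steady. Handing in.

```bash
python3 -c "
from cell import robot
print(robot.close_job())"
```

```text
the job is handed in; nothing more can be done
None
```

I swapped the boxes, flipped the catch right over and pulled the lever to its closed stop. I handed the job in at about 32 s with the shut fingers still pressing on the knob from behind. The finished box was parked on the bench for a moment during the swap, and the catch stayed on until both boxes were in place.

**Last checks:**
- **Lever:** it leans 0.301 rad towards the fence (stop at 0.30). The push on the knob is steady at about 23 N, of which the spring accounts for about 12 N.
- **Clamped box:** the plain box is upright with its centre at x ≈ 455 mm, where it should be when pressed against the fence. Its outline in that last scene view came out too large (59 x 75 mm instead of 50 x 50), so I rely on its centre only.
- **Catch:** its handle measured about y = -98, z = 126 mm in the jig's frame, which matches its 2.4 rad stop.
- **Other things:** the done box is in the bay the plain one came from. The other finished box, the spray can, the hammer and the brush look unmoved.

**What went wrong on the way:**
- **Fingertips:** they sit about 20 mm behind the reported TCP, so my first grasp at the catch handle closed on air. I corrected the height and tried again.
- **Catch stop:** the wrist force reached about 45 N when the catch met its stop.
- **Lever:** my first pull, gripping the ball knob, slipped off and the lever sprang open. Nothing else was disturbed, and I then pushed from behind the knob instead.

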